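Lay out a sampling station round a bench riser

ROBOT

A 6-joint arm with a two-finger parallel gripper is mounted at the origin on a cart in front of the work surface, level with it; the furniture and walls round the work are solid. World frame = base frame: x ahead of the robot, y to its left, z up, the work surface at z = 0. Lengths are in m, angles in rad, forces in N, time in s.
With the tool pointing down it reaches from about 0.3 to 0.85 m from the base axis. Payload 5.4 kg.
Tool frame: the origin (TCP) lies midway between the tips of the shut fingers; the grasp point (between the pads) lies 19 mm behind it; x points along the fingers, z is the direction in which the jaws open and shut, and the axes are right-handed (so a half turn about x gives the same grasp; the last joint's range is limited). The gripper opens to 85 mm and grips with 20 to 120 N. Pads are 22 mm wide; open, the fingers measure 114 mm over their backs; the gripper's body (76 mm by 85 mm) begins 54 mm behind the grasp point. The pads swing forward as they close: fully open they stand 13 mm farther back than shut.
Start: joints at [-0.21, 0.158, 1.597, -0, 1.386, -0.21], TCP at [0.575, -0, 0.231] pointing down, gripper open.
Joint ranges: [-2.91, 2.91], [-0.94, 2.29], [0.18, 2.7], [-1.29, 4.43], [0.17, 2.64], [-3, 3]. Speed limits (rad/s): [2.57, 2.57, 3.14, 3.14, 3.14, 3.14].

INTERFACE

Orientations are given as a rotation vector (axis times angle).
In Python, from workcell import bot, viewer, job_done gives the robot as it stands. The module is installed in compiled form; this text tells all that it offers.
- The arm moves only by the tool apply_moves, never from a script. Its argument "moves" is text: rows parted by semicolons, each of 7 numbers parted by spaces: the opening, from 0 (shut) to 1 (fully open), then the shift along the tool's x, y, z in m, then the turn, a rotation vector about the tool's x, y, z in degrees. A call has 1 to 20 rows; each row shifts and turns the commanded pose from where the row before left it, along the tool's axes as they then stand; what a row does not reach is not made up. A row lasts 1/12 s, in which the tool goes at most 41.7 mm and 7.16 degrees, less where a joint would pass 70% of its speed; a pose out of reach is approached as far as the arm can. A call with a gripper value outside its range is refused whole. The fingers move at their own pace and stop on an object; the grip force is fixed at half the most. Time passes only in rows, so rows that do not move let the fingers close. It gives the time, the measured TCP pose, the force and the opening at its end, in the units of the state.
- bot.get_obs(): the state, without advancing time (a new reading comes with each control period).
- viewer.camera(name): name is "scene" or "side" or "wrist"; returns a dict with "color" (400x640x3 uint8, red, green, blue), "fx", "fy", "cx", "cy" (pixels), "dist_coeffs" ([k1, k2, p1, p2, k3] as OpenCV has them; the pictures are not rectified), "R" (3x3) and "t" (3): a world point X has camera coordinates R X + t; the wrist camera has in their place "mount" (4x4, takes a point from camera to tool coordinates, whose origin is the TCP and whose axes are the tool frame's). Camera axes: x right, y down, z forward; pixel columns grow to the right and rows downward; lengths in m; the calibration is good to about 2 mm. A picture is of the moment at which its call begins: read the wrist's pose just before it. There is no depth.
- job_done(): hands the job in, once; it reports no verdict.
The state is a dict: "time": time; "q": joint angles; "joint_velocities": joint speeds; "joint_efforts": joint torques, N m; "tool_pos": TCP position; "tool_rot": TCP orientation; "ft_force": force on the tool from outside, world axes, zero at the start; "moment": the same for the moment, N m; "finger_gap": finger opening in m.
Only numpy, scipy, OpenCV 4.12 (cv2) and the standard library are available. Lean on these libraries where they do the work, as an engineer would, in place of code of your own. Each camera call takes 0.05 s, during which the arm holds its last target.

TASK

Lay out the station round the low metal riser: slide the white carton lengthwise under it from the open front, centred between the side walls, until the carton's near end is flush with the riser's front edge, and put the timer flat on the middle of the riser's top. Stand the narrow-capped bottle upright on the worktop midway between the riser and the green tube rack, in line with the riser's middle, and stand the wide-capped bottle upright on the worktop straight in front of the riser's middle, leaving about 3 cm clear between the bottle and the riser's front edge.

Things in the scene. Friction and masses are not known exactly. Their poses are not given: they have to be found in the camera images.
- riser: Fixed low riser of bent bare steel sheet: a flat top on two side walls, open at front and back. 130 deep (its x) x 120 wide (its y) x 52 high (mm), sheet 4 thick, so the space under it is 48 high and 112 wide. Origin: centre of its footprint on the worktop (z = 0); +x points from its front (the side toward the robot) to its back, +y to its left, z up. Front edge at x = -65 mm.
- tube_rack: Fixed low green 96-place tube rack, 130 (x) x 101 (y) mm, 22 mm high, with a clear end guard standing a little higher at its +x end; it stands to the left or to the right of the riser, roughly parallel to it, about 240 mm from centre to centre. On the riser's other side stands a fixed blue tip box, 92 mm high, which is not part of the job. Origin: centre of the footprint on the worktop; z up.
- carton: Loose small plain white carton lying flat, 100 (x) x 50 (y) x 36 (z) mm, about 60 g. Origin: centre of its underside. Either end may go first.
- timer: Loose white laboratory timer lying flat, 64 (x) x 62 (y) x 20 (z) mm, with a display and a row of three push buttons near its -x edge; the body's vertical sides are 17 mm high. About 65 g. Origin: centre of its underside; z up.
- narrow_bottle: Loose white reagent bottle with sloping shoulders and a narrow cap, 43 mm across up to about 60 mm height, cap 29 mm across, 88 mm high in all, standing upright, about 80 g. Origin: centre of its underside; z up.
- wide_bottle: Loose white reagent bottle with a wide cap almost as wide as the bottle itself (43 mm across, cap 40 mm across), 75 mm high in all, standing upright, about 80 g. Origin: centre of its underside; z up.
Things that resemble listed ones, but are neither listed nor needed, are in the scene too. What is shaped like the carton but black or orange is not meant. Several things look just like the wide_bottle: the one meant starts nearest to the robot's base.

How it is judged:
By the outcome, as a careful person would: the job done as asked, in the order asked, and still so for the second after the job is handed in, with the robot touching nothing.
It also fails if it takes over 125 s, if anything falls off the work surface, if the arm or the gripper's body presses on something with over 40 N, if the wrist force passes 120 N, or if a joint passes its speed limit or range.

## Working session

There is one attempt and no reset: what is moved stays moved. The work goes in short steps, Python scripts to look and compute and a tool call to move; the robot and the scene stay as the last step left them, time stands still between calls to the robot, and variables do not carry over. Pictures are saved under pics/ and viewed, and the job is handed in when it is done.

Besides the shell and the picture viewer there is one more tool, called after ">>>" as name(argument=value, ...), one argument or row to a line, values as JSON. apply_moves: Moves the arm, as the interface text tells. Its arguments: {"type":"object","properties":{"moves":{"type":"string"}},"required":["moves"]}

```bash
mkdir -p pics
cat > h.py <<'E'
import numpy as np, cv2
from scipy.spatial.transform import Rotation as Ro
from workcell import bot, viewer
def snap(n,fn=None):
    o=bot.get_obs(); c=viewer.camera(n); 
    if n=='wrist':
        T=np.eye(4);T[:3,:3]=Ro.from_rotvec(o['tool_rot']).as_matrix();T[:3,3]=o['tool_pos']
        M=T@np.array(c['mount']); c['R']=M[:3,:3].T; c['t']=-M[:3,:3].T@M[:3,3]
    c['K']=np.array([[c['fx'],0,c['cx']],[0,c['fy'],c['cy']],[0,0,1.]]); c['d']=np.array(c['dist_coeffs'],float)
    c['R']=np.array(c['R']);c['t']=np.array(c['t'])
    if fn: cv2.imwrite('pics/'+fn,c['color'][:,:,::-1])
    return c
def px2w(c,uv,z):
    p=cv2.undistortPoints(np.array(uv,float).reshape(-1,1,2),c['K'],c['d']).reshape(-1,2)
    d=np.c_[p,np.ones(len(p))]@c['R']; C=-c['R'].T@c['t']
    return C+d*((z-C[2])/d[:,2])[:,None]
def w2px(c,X):
    return cv2.projectPoints(np.array(X,float).reshape(-1,1,3),cv2.Rodrigues(c['R'])[0],c['t'],c['K'],c['d'])[0].reshape(-1,2)
E
python3 - <<'E'
from h import *
for n in ['scene','side','wrist']:
    c=snap(n,n+'0.png'); print(n,-c['R'].T@c['t'],c['fx'])
print(bot.get_obs())
E
```

```text
scene [-0.72378982 -0.51651922  0.64198979] 389.4361277088289
side [-0.11708831  1.3281001   1.03816775] 457.493755976156
wrist [0.57422377 0.07329501 0.37209604] 291.61131539071914
{'time': 0.15, 'q': array([-2.10110284e-01,  1.58915496e-01,  1.59796516e+00,  1.69576919e-05,
        1.38624848e+00, -2.10137283e-01]), 'joint_velocities': array([-0.00148229, -0.00228589, -0.00331362, -0.00090519,  0.00100552,
       -0.00038595]), 'joint_efforts': array([-2.14565043e-04, -3.96382570e+01, -3.31784391e+01, -3.73612720e-04,
        5.52137004e-03,  3.93964319e-05]), 'tool_pos': array([5.74513420e-01, 8.19157329e-05, 2.30525693e-01]), 'tool_rot': array([2.45806382e-04, 1.57229552e+00, 2.83316155e-04]), 'ft_force': array([ 0.87060549, -0.65639926,  0.37870905]), 'moment': array([0.01547956, 0.0257486 , 0.06216801]), 'finger_gap': 0.08540523717703327}
```

View pics/scene0.png

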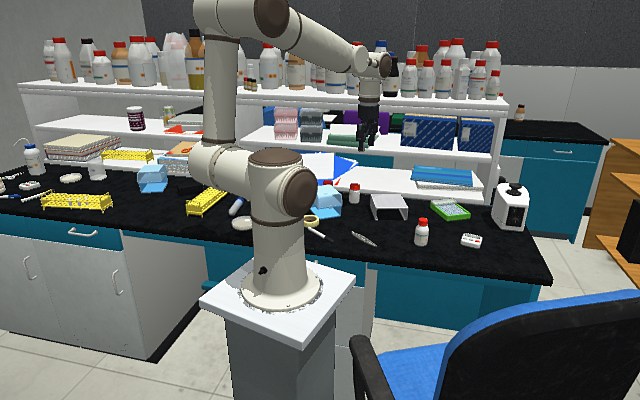

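View pics/side0.png

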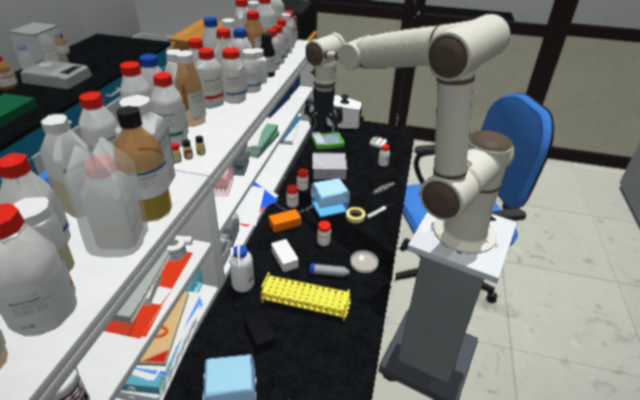

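View pics/wrist0.png

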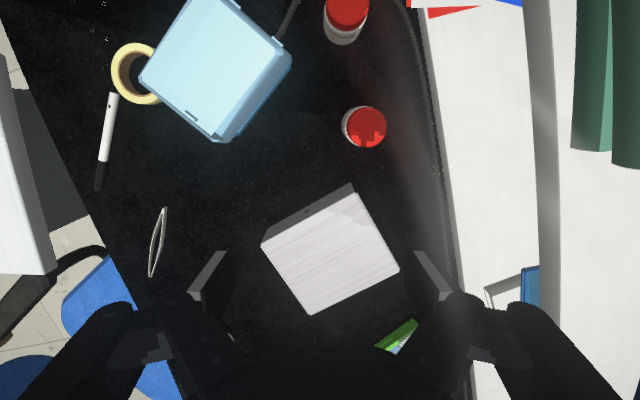

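Run:
```python
import cv2
a=cv2.imread('pics/scene0.png'); cv2.imwrite('pics/s_crop.png',cv2.resize(a[160:260,220:540],(800,250),interpolation=cv2.INTER_CUBIC))
a=cv2.imread('pics/side0.png'); cv2.imwrite('pics/d_crop.png',cv2.resize(a[120:320,220:420],(600,600),interpolation=cv2.INTER_CUBIC))
```

```text
(no output)
```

View pics/s_crop.png

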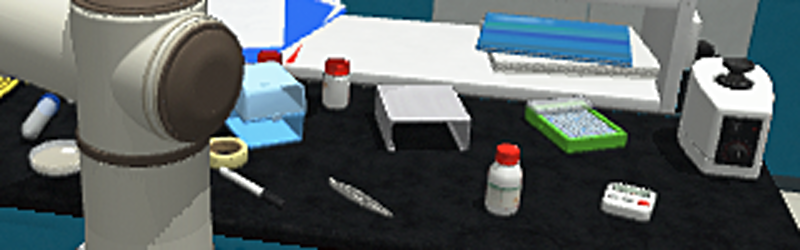

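View pics/d_crop.png

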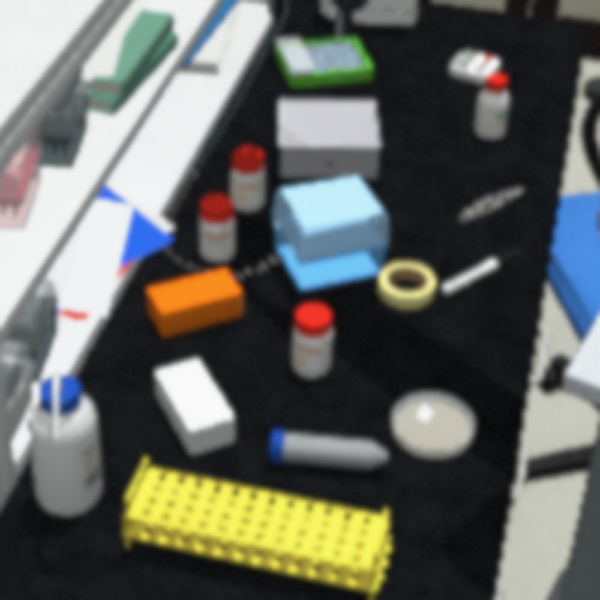

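Run:
```python
from h import *
c=snap('wrist'); print('riser corners',px2w(c,[(262,244),(353,190),(400,268),(310,315)],.052).round(3))
print('caps',px2w(c,[(366,126),(348,12)],.08).round(3))
c=snap('side'); 
print('side: carton, caps4, timer',px2w(c,[(285,252)],.036).round(3),px2w(c,[(292,188),(303,172),(324,226),(384,148)],.08).round(3),px2w(c,[(378,141)],.02).round(3),'tuberack',px2w(c,[(328,140)],.022).round(3))
c=snap('scene'); print('scene timer',px2w(c,[(471,239)],.02),'caps', px2w(c,[(422,221),(354,186)],.08))
```

```text
riser corners [[ 0.505 -0.077  0.052]
 [ 0.612 -0.01   0.052]
 [ 0.674 -0.11   0.052]
 [ 0.562 -0.179  0.052]]
caps [[0.619 0.062 0.08 ]
 [0.599 0.161 0.08 ]]
side: carton, caps4, timer [[0.463 0.437 0.036]] [[ 0.595  0.181  0.08 ]
 [ 0.614  0.07   0.08 ]
 [ 0.394  0.308  0.08 ]
 [ 0.42  -0.263  0.08 ]] [[ 0.5   -0.406  0.02 ]] tuberack [[ 0.696 -0.291  0.022]]
scene timer [[ 0.48726342 -0.41880252  0.02      ]] caps [[ 0.41646616 -0.27023309  0.08      ]
 [ 0.58840866  0.04557149  0.08      ]]
```

>>> apply_moves(
  moves="1 -0.002 0.036 -0.01 0 0 0;1 -0.002 0.036 -0.01 0 0 0;1 -0.002 0.036 -0.01 0 0 0;1 -0.002 0.036 -0.01 0 0 0;1 -0.002 0.036 -0.01 0 0 0;1 -0.002 0.036 -0.01 0 0 0;1 -0.002 0.036 -0.01 0 0 0;1 -0.002 0.036 -0.01 0 0 0;1 -0.002 0.036 -0.01 0 0 0;1 -0.002 0.036 -0.01 0 0 0;1 -0.002 0.036 -0.01 0 0 0;1 0 0.036 -0.01 0 0 0;1 0 0 0 0 0 0;1 0 0 0 0 0 0",
)

```text
time: 1.47
tool_pos: [0.454, 0.4335, 0.2529]
tool_rot: [-0.003, 1.571, 0.002]
ft_force: [0.8, -0.5, -0.4]
finger_gap: 0.0853
```

Run:
```python
from h import *
c=snap('wrist','w1.png'); o=bot.get_obs(); print(o['time'],o['tool_pos'],o['tool_rot'])
# white-ish mask contours
g=cv2.cvtColor(c['color'],cv2.COLOR_RGB2HSV)
m=((g[...,1]<40)&(g[...,2]>150)).astype('uint8')*255
r=(((g[...,0]<8)|(g[...,0]>172))&(g[...,1]>150)&(g[...,2]>80)).astype('uint8')*255
for nm,mm in (('w',m),('r',r)):
  for k in cv2.findContours(mm,0,2)[0]:
    if cv2.contourArea(k)>400: 
        b=cv2.minAreaRect(k); print(nm,np.round(b[0]),np.round(b[1]),round(b[2]),cv2.contourArea(k))
```

```text
1.5167 [0.45465508 0.43225885 0.25297355] [-1.75003134e-03  1.57095632e+00  5.49581431e-04]
w [142. 384.] [37. 22.] 75 491.5
w [490. 380.] [39. 40.] 90 1078.0
w [ 17. 356.] [72. 31.] 65 1322.0
w [175. 245.] [58. 45.] 45 1972.0
w [209. 186.] [14. 72.] 66 861.0
w [330. 173.] [80. 41.] 35 3037.0
w [584. 178.] [357. 111.] 90 30540.5
w [446. 154.] [323. 149.] 84 12718.0
w [ 62. 156.] [313. 124.] 90 21318.5
r [277. 283.] [31. 33.] 14 804.5
```

View pics/w1.png

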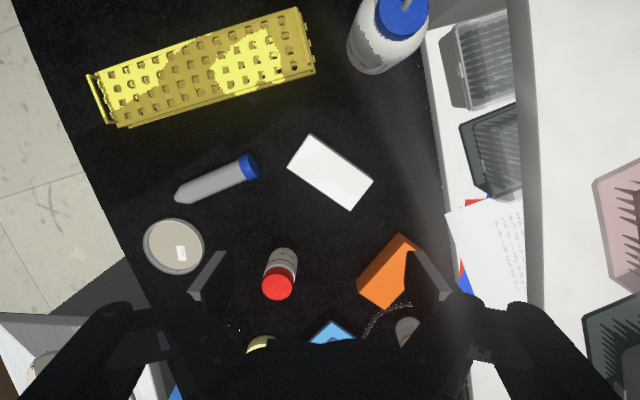

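The carton is at (330,172), the bottle that should be the nearest wide-capped one has its cap at (277,285), and the orange carton-shaped block at (388,272) is not meant.

Run:
```python
from h import *
c=snap('wrist'); o=bot.get_obs(); p=o['tool_pos']
g=cv2.cvtColor(c['color'],cv2.COLOR_RGB2HSV)
m=((g[...,1]<60)&(g[...,2]>120)).astype('uint8')*255
for k in cv2.findContours(m,0,1)[0]:
    if cv2.contourArea(k)>400 and cv2.pointPolygonTest(k,(330,172),False)>0:
        W=px2w(c,k.reshape(-1,2),.036)[:,:2]
        b=cv2.minAreaRect((W*1000).astype('float32')); print(b)
        print(px2w(c,cv2.approxPolyDP(k,5,True).reshape(-1,2),.036).round(4))
print('cap',px2w(c,[(277,285)],.075))
a=c['color'][:,:,::-1]
cv2.imwrite('pics/c1.png',cv2.resize(a[120:320,220:440],(660,600)))
```

```text
((466.8488464355469, 434.11517333984375), (50.53346633911133, 100.10931396484375), 54.848777770996094)
[[0.4405 0.4826 0.036 ]
 [0.4128 0.4425 0.036 ]
 [0.4941 0.3864 0.036 ]
 [0.5205 0.4262 0.036 ]]
cap [[0.401091   0.29816622 0.075     ]]
```

View pics/c1.png

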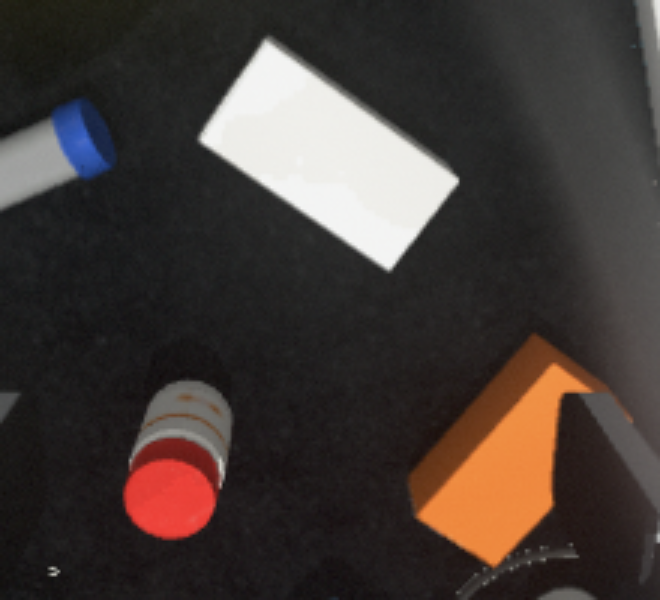

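>>> apply_moves(
  moves="1 0.02 0.0213 -0.0157 0 0 0;1 0.02 0 0 -6.875 0 0;1 0.02 0 0 -6.875 0 0;1 0.02 0 0 -6.875 0 0;1 0.02 0 0 -6.875 0 0;1 0.02 0 0 -6.875 0 0;1 0.02 0 0 -6.875 0 0;1 0.02 0 0 -6.875 0 0;1 0.02 0 0 -6.875 0 0;1 0 0 0 0 0 0;1 0 0 0 0 0 0",
)

```text
time: 2.48
tool_pos: [0.4392, 0.4516, 0.0725]
tool_rot: [-0.745, 1.442, 0.744]
ft_force: [0.4, -0.1, 2.0]
finger_gap: 0.0857
```

```bash
cat >> h.py <<'E'
def pose():
    o=bot.get_obs(); R=Ro.from_rotvec(o['tool_rot']).as_matrix(); z=R[:,2]
    return np.array(o['tool_pos']),R,np.degrees(np.arctan2(z[1],z[0])),o
def delta(tgt,yaw=None):
    p,R,y,o=pose(); d=R.T@(np.array(tgt)-p)
    print('t',round(o['time'],2),'pos',p.round(4),'yaw',round(y,2),'tilt',R[:,0].round(4),'gap',round(o['finger_gap'],4),'F',np.round(o['ft_force'],1))
    print('  tool shift',d.round(4),'turn x', None if yaw is None else round(-((yaw-y+180)%360-180),2))
E
python3 -c "
from h import *
delta((.439,.4536,.004),55)"
```

```text
t 2.48 pos [0.4392 0.4516 0.0725] yaw 54.7 tilt [-0.0022 -0.0017 -1.    ] gap 0.0857 F [ 0.4 -0.1  2. ]
  tool shift [0.0684 0.0013 0.0017] turn x -0.3
```

>>> apply_moves(
  moves="1 0.03 0.0013 0.0017 0 0 0;1 0.025 0 0 0 0 0;1 0.013 0 0 0 0 0;1 0 0 0 0 0 0;0.3 0 0 0 0 0 0;0.3 0 0 0 0 0 0;0.3 0 0 0 0 0 0;0.3 0 0 0 0 0 0;0.3 0 0 0 0 0 0;0.3 0 0 0 0 0 0",
)

```text
time: 3.32
tool_pos: [0.441, 0.4567, 0.008]
tool_rot: [-0.748, 1.433, 0.748]
ft_force: [0.9, -0.7, 6.6]
finger_gap: 0.0493
```

>>> apply_moves(
  moves="0.2 0 0 0 0 0 0;0.2 0 0 0 0 0 0;0.2 -0.02 0 0 0 0 0;0.2 -0.03 0 0 0 0 0;0.2 -0.03 0 0 0 0 0;0.2 0 0 0 0 0 0;0.2 0 0 0 0 0 0",
)

```text
time: 3.9
tool_pos: [0.4409, 0.4567, 0.0886]
tool_rot: [-0.747, 1.432, 0.749]
ft_force: [0.8, 0.0, -1.4]
finger_gap: 0.0489
```

Run:
```python
from h import *
c=snap('wrist','w2.png'); delta((.49,-.15,.09),122)
```

```text
t 3.95 pos [0.4396 0.4557 0.0863] yaw 54.99 tilt [ 0.0014  0.001  -1.    ] gap 0.0491 F [ 0.2 -0.5 -0.5]
  tool shift [-0.0043 -0.3888 -0.4672] turn x -67.01
```

View pics/w2.png

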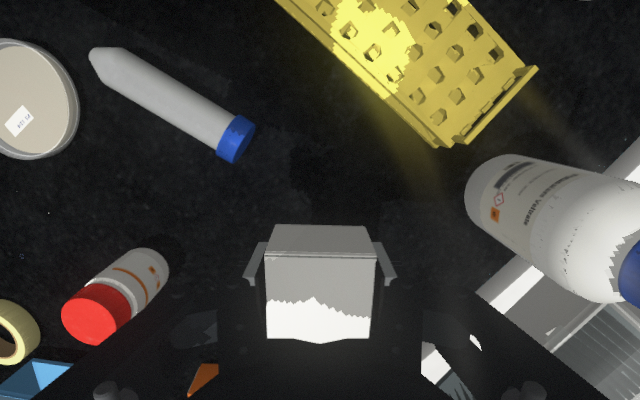

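Run:
```python
from h import *
c=snap('wrist')
T=np.eye(4);T[:3,:3]=Ro.from_rotvec([2.458e-4,1.572296,2.833e-4]).as_matrix();T[:3,3]=[.574513,.000082,.230526]
M=T@np.array(c['mount']);c['R']=M[:3,:3].T;c['t']=-M[:3,:3].T@M[:3,3]
a=cv2.imread('pics/wrist0.png'); g=a.min(2)
for th in (110,130,150):
  m=(g>th).astype('uint8')*255
  for k in cv2.findContours(m,0,1)[0]:
    if cv2.pointPolygonTest(k,(330,260),False)>0:
        W=px2w(c,k.reshape(-1,2),.052)[:,:2]
        print(th,cv2.contourArea(k),cv2.minAreaRect((W*1000).astype('float32')))
        print(px2w(c,cv2.approxPolyDP(k,6,True).reshape(-1,2),.052)[:,:2].round(4).tolist())
cv2.imwrite('pics/r0.png',cv2.resize(a[170:330,240:420],(720,640))[:600])
```

```text
110 9440.0 ((588.0806884765625, -95.13523864746094), (133.58880615234375, 119.6280746459961), 30.308639526367188)
[[0.6169, -0.0133], [0.5038, -0.0757], [0.5592, -0.1774], [0.6731, -0.1124]]
130 9373.5 ((587.9974365234375, -95.29608917236328), (132.88339233398438, 119.36243438720703), 30.233259201049805)
[[0.6134, -0.0121], [0.5038, -0.0757], [0.5592, -0.1774], [0.6721, -0.1152]]
150 9287.5 ((587.8541870117188, -95.38458251953125), (132.41000366210938, 118.76546478271484), 30.208955764770508)
[[0.6146, -0.0133], [0.5038, -0.0757], [0.5618, -0.1774], [0.673, -0.111]]
```

View pics/r0.png

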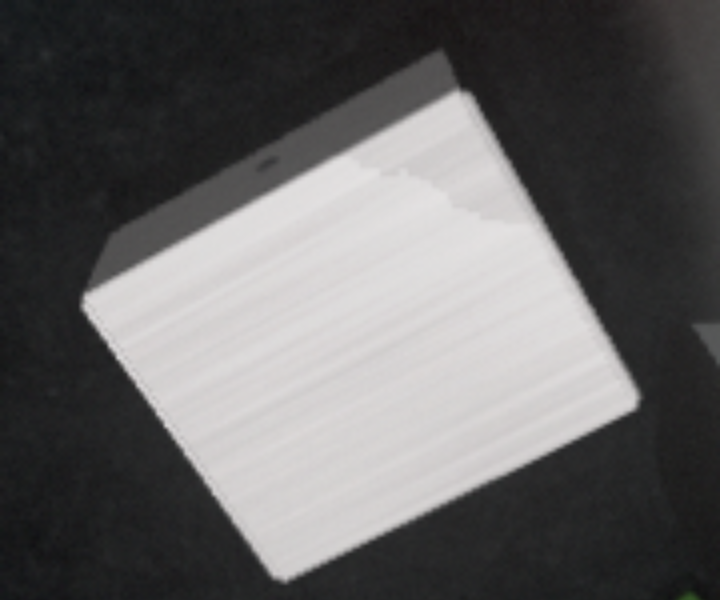

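>>> apply_moves(
  moves="0.2 -0.03 0 0 0 0 0;0.2 -0.03 0 0 0 0 0;0.2 -0.023 -0.0215 -0.0307 0 0 0;0.2 0 -0.0215 -0.0307 0 0 0;0.2 0 -0.0215 -0.0307 0 0 0;0.2 0 -0.0215 -0.0307 0 0 0;0.2 0 -0.0215 -0.0307 0 0 0;0.2 0 -0.0215 -0.0307 0 0 0;0.2 0 -0.0215 -0.0307 0 0 0;0.2 0 -0.0215 -0.0307 0 0 0;0.2 0 -0.0215 -0.0307 0 0 0;0.2 0 -0.0215 -0.0307 0 0 0;0.2 0 -0.0215 -0.0307 0 0 0;0.2 0 -0.0215 -0.0307 0 0 0;0.2 0 -0.0215 -0.0307 0 0 0;0.2 0 -0.0215 -0.0307 0 0 0;0.2 0 -0.0215 -0.0307 0 0 0;0.2 0 -0.0215 -0.0307 0 0 0;0.2 0 -0.0215 -0.0307 0 0 0;0.2 0 0 0 0 0 0",
)

```text
time: 5.67
tool_pos: [0.4383, -0.1851, 0.1661]
tool_rot: [-0.745, 1.442, 0.744]
ft_force: [0.4, 0.1, -0.0]
finger_gap: 0.0491
```

>>> apply_moves(
  moves="0.2 0 0 0 -6.52 0 0;0.2 0 0 0 -6.52 0 0;0.2 0 0 0 -6.52 0 0;0.2 0 0 0 -6.52 0 0;0.2 0 0 0 -6.52 0 0;0.2 0 0 0 -6.52 0 0;0.2 0 0 0 -6.52 0 0;0.2 0 0 0 -6.52 0 0;0.2 0 0 0 -6.52 0 0;0.2 0 0 0 -6.52 0 0;0.2 0 0 0 0 0 0;0.2 0 0 0 0 0 0",
)

```text
time: 6.67
tool_pos: [0.4386, -0.179, 0.1659]
tool_rot: [-1.581, 0.914, 1.586]
ft_force: [0.2, -1.1, -0.8]
finger_gap: 0.0493
```

Run:
```python
from h import *
delta((.4405,-.181,.012),120.2)
c=snap('wrist','w3.png');c=snap('side','d3.png')
```

```text
t 6.67 pos [ 0.4386 -0.179   0.1659] yaw 120.03 tilt [-0.002   0.0016 -1.    ] gap 0.0493 F [ 0.2 -1.1 -0.8]
  tool shift [ 0.1539 -0.0008 -0.0031] turn x -0.17
```

View pics/w3.png

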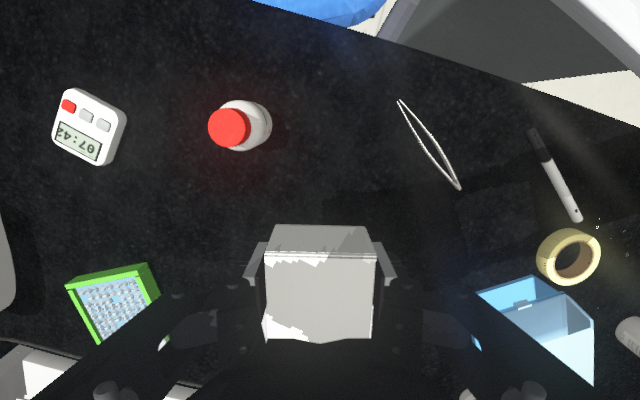

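View pics/d3.png

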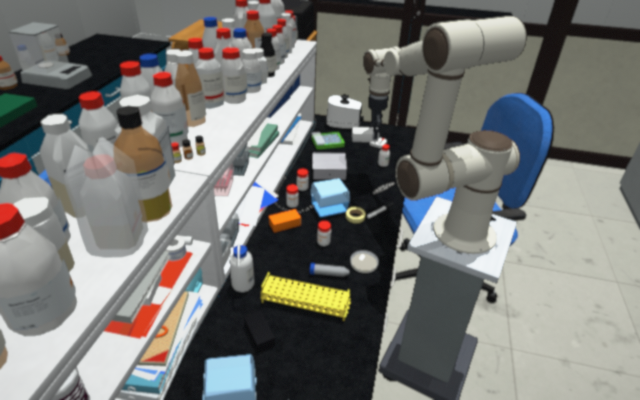

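Run:
```python
from h import *
c=snap('wrist'); a=c['color'];g=cv2.cvtColor(a,cv2.COLOR_RGB2HSV)
def fit(m,pt,z,n):
  m=m.astype('uint8')*255
  for k in cv2.findContours(m,0,1)[0]:
    if cv2.pointPolygonTest(k,pt,False)>=0:
        W=px2w(c,cv2.convexHull(k).reshape(-1,2),z)[:,:2]
        print(n,cv2.minAreaRect((W*1000).astype('float32')),cv2.minEnclosingCircle((W*1000).astype('float32')))
red=((g[...,0]<8)|(g[...,0]>172))&(g[...,1]>150)&(g[...,2]>80)
fit(red,(229,127),.088,'narrow cap')
fit(g[...,2]>110,(75,120),.019,'timer')
fit((g[...,0]>40)&(g[...,0]<75)&(g[...,1]>90)&(g[...,2]>60),(72,290),.022,'rack')
fit((g[...,2]>90)&(g[...,1]<70),(320,240),.16,'cartonend')
cv2.imwrite('pics/c3.png',cv2.resize(a[70:370,0:300,::-1],(600,600)))
print(px2w(c,[(67,287),(150,264)],.022))
```

```text
narrow cap ((416.2350158691406, -268.5503845214844), (27.42829704284668, 31.792545318603516), 30.90934181213379) ((416.7811584472656, -268.3957824707031), 16.08222007751465)
timer ((499.48431396484375, -409.6128234863281), (66.61575317382812, 65.67964172363281), 89.88665771484375) ((498.13702392578125, -410.30767822265625), 42.33034896850586)
rack ((679.894287109375, -312.88629150390625), (97.50669860839844, 113.94688415527344), 43.20603561401367) ((680.2356567382812, -312.78399658203125), 73.7955093383789)
cartonend ((459.7915344238281, -167.07281494140625), (80.3328857421875, 88.74598693847656), 28.921710968017578) ((462.850341796875, -168.63436889648438), 48.98375701904297)
[[ 0.69072012 -0.3776272   0.022     ]
 [ 0.60806937 -0.29977088  0.022     ]]
```

View pics/c3.png

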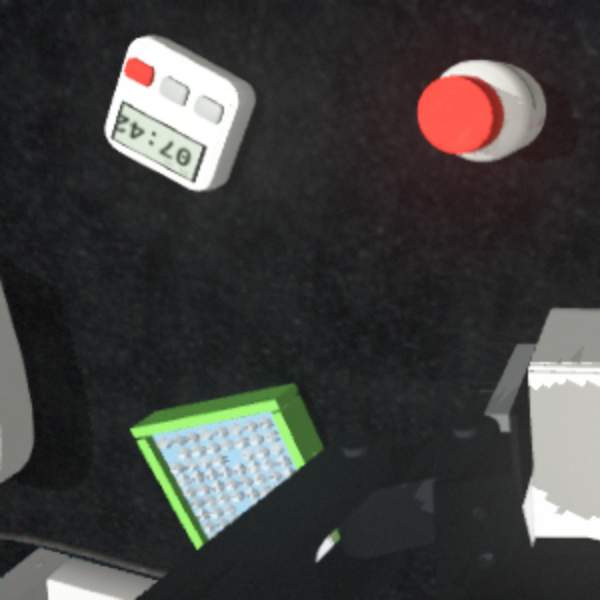

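>>> apply_moves(
  moves="0.2 0.03 -0.0008 -0.003 0 0 0;0.2 0.04 0 0 0 0 0;0.2 0.04 0 0 0 0 0;0.2 0.034 0 0 0 0 0;0.2 0.01 0 0 0 0 0;0.2 0 0 0 0 0 0;0.2 0 0 0 0 0 0",
)

```text
time: 7.4
tool_pos: [0.442, -0.1823, 0.0138]
tool_rot: [-1.586, 0.912, 1.585]
ft_force: [-0.0, 0.5, -0.2]
finger_gap: 0.0491
```

Run:
```python
from h import *
delta((.4405,-.181,.010),120.2)
c=snap('scene','s4.png'); a=c['color'][:,:,::-1]
cv2.imwrite('pics/s4c.png',cv2.resize(a[170:260,320:480],(800,450),interpolation=cv2.INTER_CUBIC))
```

```text
t 7.4 pos [ 0.442  -0.1823  0.0138] yaw 120.16 tilt [ 6.e-04 -4.e-04 -1.e+00] gap 0.0491 F [-0.   0.5 -0.2]
  tool shift [0.0038 0.0006 0.0019] turn x -0.04
```

View pics/s4c.png

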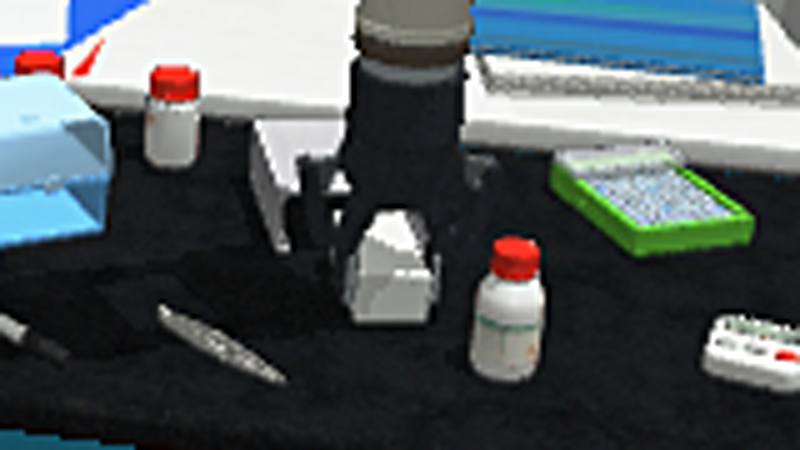

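>>> apply_moves(
  moves="0.2 0.0045 0 0.0019 0 0 0;0.2 0 -0.014 0 0 0 0;0.2 0 -0.014 0 0 0 0;0.2 0 -0.014 0 0 0 0;0.2 0 -0.014 0 0 0 0;0.2 0 -0.014 0 0 0 0;0.2 0 -0.015 0 0 0 0;0.2 0 0 0 0 0 0;0.2 0 0 0 0 0 0",
)

```text
time: 8.2
tool_pos: [0.515, -0.1378, 0.0098]
tool_rot: [-1.589, 0.911, 1.585]
ft_force: [-0.1, -0.8, -0.5]
finger_gap: 0.0493
```

Run:
```python
from h import *
ex=np.array([.8643,.5030]);c0=np.array([.587,-.096])
delta(np.r_[c0-ex*.0845,.008],120.2)
c=snap('scene','s5.png'); a=c['color'][:,:,::-1]
cv2.imwrite('pics/s5c.png',cv2.resize(a[170:260,320:480],(800,450),interpolation=cv2.INTER_CUBIC))
snap('wrist','w5.png')
```

```text
t 8.2 pos [ 0.515  -0.1378  0.0098] yaw 120.27 tilt [ 0.0021 -0.0013 -1.    ] gap 0.0493 F [-0.1 -0.8 -0.5]
  tool shift [ 0.0018  0.0012 -0.0001] turn x 0.07
```

View pics/s5c.png

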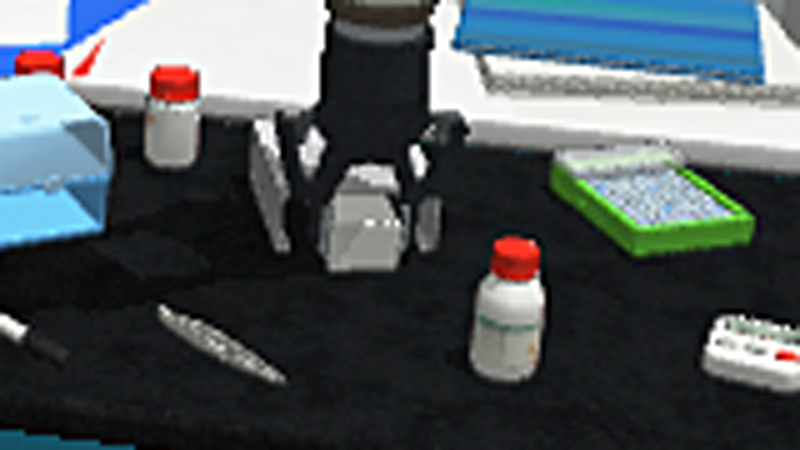

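View pics/w5.png

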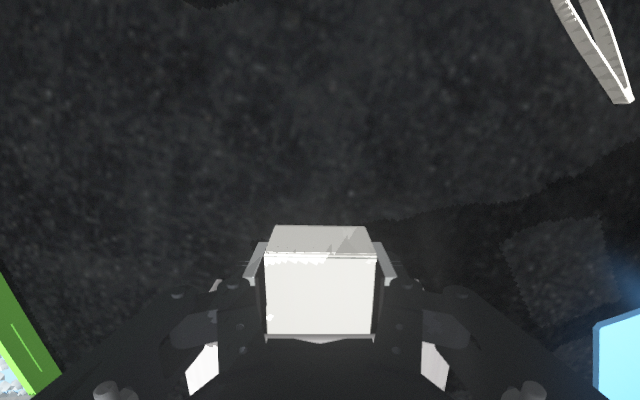

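>>> apply_moves(
  moves="0.2 0.002 0 0 0 0 0;0.2 0 0 0 0 0 0;0.75 0 0 0 0 0 0;0.75 0 0 0 0 0 0;0.75 0 0 0 0 0 0;0.75 0 0 0 0 0 0;0.75 -0.025 0 0 0 0 0;0.75 -0.03 0 0 0 0 0;0.25 0 0.02 0 0 0 0;0.25 0 0.02 0 0 0 0;0.25 0 0 0 0 0 0;0.25 0 0 0 0 0 0;0.25 0 0 0 0 0 0;0.25 0 0 0 0 0 0",
)

```text
time: 9.47
tool_pos: [0.4798, -0.1574, 0.0614]
tool_rot: [-1.586, 0.912, 1.586]
ft_force: [-0.1, 0.5, -0.6]
finger_gap: 0.0212
```

Run:
```python
from h import *
ex=np.array([.8643,.5030]);c0=np.array([.587,-.096])
delta(np.r_[c0-ex*.1245,.008],120.2)
c=snap('wrist','w6.png')
# local-frame coordinates of carton near top edge
```

```text
t 9.47 pos [ 0.4798 -0.1574  0.0614] yaw 120.22 tilt [ 0.e+00  2.e-04 -1.e+00] gap 0.0212 F [-0.1  0.5 -0.6]
  tool shift [ 0.0534  0.0009 -0.0009] turn x 0.02
```

View pics/w6.png

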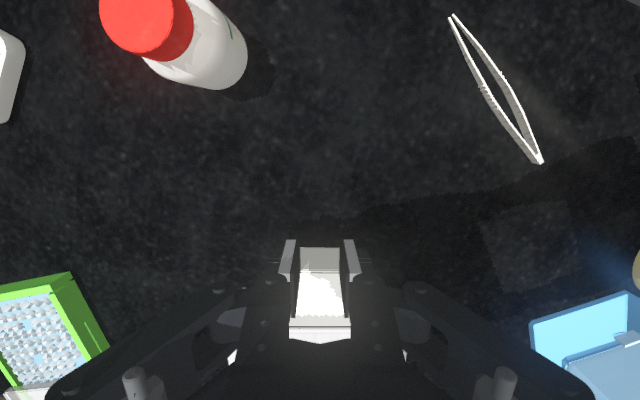

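Run:
```python
from h import *
ex=np.array([.8643,.5030]);ey=np.array([-ex[1],ex[0]]);c0=np.array([.587,-.096])
c=snap('wrist')
for uv,z in [((320,247),0),((320,271),.036),((320,318),.052)]:
    d=px2w(c,[uv],z)[0,:2]-c0; print(uv,z,d@ex,d@ey)
d=pose()[0][:2]-c0; print('tool',d@ex,d@ey)
cv2.imwrite('pics/c6.png',cv2.resize(c['color'][220:380,200:440,::-1],(800,533)))
```

```text
(320, 247) 0 -0.0993566629249008 0.0015837415914028957
(320, 271) 0.036 -0.09967973165364026 0.0014750406382465398
(320, 318) 0.052 -0.07587466421502122 0.0014657943259047096
tool -0.12358881919893161 0.0009458034779093135
```

View pics/c6.png

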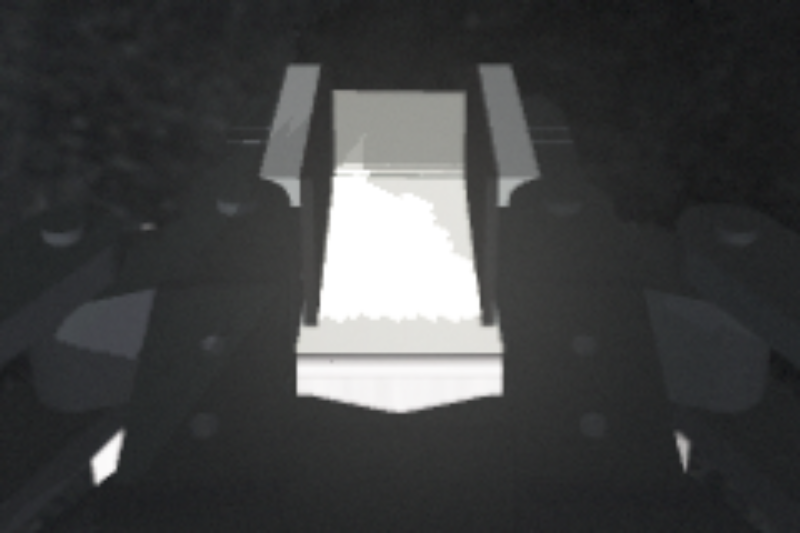

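Run:
```python
from h import *
ex=np.array([.8643,.5030]);ey=np.array([-ex[1],ex[0]]);c0=np.array([.587,-.096])
c=snap('wrist')
for uv,z in [((320,326),.052),((320,327),.052),((320,272),.036)]:
    d=px2w(c,[uv],z)[0,:2]-c0; print(uv,z,d@ex,d@ey)
```

```text
(320, 326) 0.052 -0.06983799031662301 0.0015168895659305043
(320, 327) 0.052 -0.06906693238927462 0.0015182170199342338
(320, 272) 0.036 -0.09899261211388798 0.0015156265969145546
```

>>> apply_moves(
  moves="0.25 0.025 0 0 0 0 0;0.25 0.025 0 0 0 0 0;0.25 0 0 0 0 0 0;0.25 0 -0.01 0 0 0 0;0.25 0 -0.008 0 0 0 0;0.25 0 -0.008 0 0 0 0;0.25 0 -0.008 0 0 0 0;0.25 0 -0.006 0 0 0 0;0.25 0 0 0 0 0 0;0.25 0 0 0 0 0 0",
)

```text
time: 10.45
tool_pos: [0.5146, -0.1374, 0.012]
tool_rot: [-1.587, 0.911, 1.586]
ft_force: [0.1, 0.3, 0.2]
finger_gap: 0.0212
```

Run:
```python
from h import *
ex=np.array([.8643,.5030]);ey=np.array([-ex[1],ex[0]]);c0=np.array([.587,-.096])
delta(np.r_[c0-ex*.077,.009],120.2)
c=snap('wrist')
cv2.imwrite('pics/c7.png',cv2.resize(c['color'][220:380,200:440,::-1],(800,533)))
```

```text
t 10.45 pos [ 0.5146 -0.1374  0.012 ] yaw 120.25 tilt [ 7.e-04 -4.e-04 -1.e+00] gap 0.0212 F [0.1 0.3 0.2]
  tool shift [ 0.003  -0.0064 -0.0007] turn x 0.05
```

View pics/c7.png

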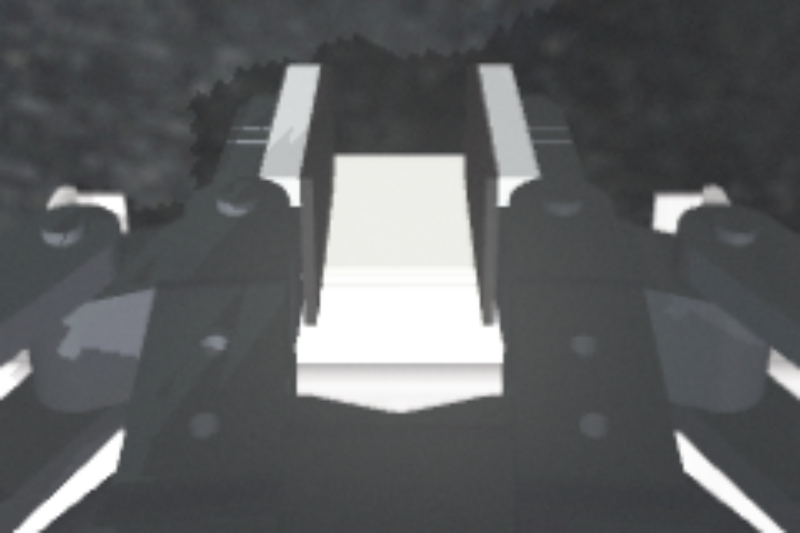

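>>> apply_moves(
  moves="0.25 0 0.03 0 0 0 0;0.25 -0.03 0.03 0 0 0 0;0.25 -0.04 0.04 0 0 0 0;0.25 -0.04 0.04 0 0 0 0;0.25 -0.04 0 0 0 0 0;0.25 0 0 0 0 0 0;0.25 0 0 0 0 0 0",
)

```text
time: 11.08
tool_pos: [0.4126, -0.1988, 0.1427]
tool_rot: [-1.591, 0.914, 1.58]
ft_force: [0.3, 0.3, -1.1]
finger_gap: 0.0216
```

Run:
```python
from h import *
c=snap('wrist','w8.png'); delta((.4,-.2,.1))
cv2.imwrite('pics/c8.png',cv2.resize(c['color'][200:400,160:480,::-1],(800,500)))
```

```text
t 11.13 pos [ 0.4117 -0.1976  0.1407] yaw 120.15 tilt [ 0.0013 -0.0011 -1.    ] gap 0.0216 F [-1.1  0.7 -0.2]
  tool shift [0.0406 0.0113 0.0038] turn x None
```

View pics/c8.png

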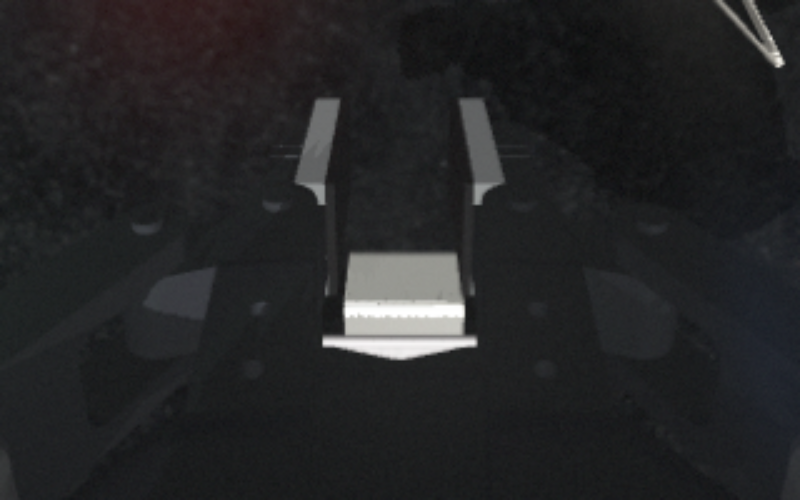

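>>> apply_moves(
  moves="0.25 0 0 0 7.1 0 0;0.25 0 0 0 7.1 0 0;0.25 0 0 0 7.1 0 0;0.25 0 0 0 7.1 0 0;0.25 0 0 0 7.1 0 0;0.25 0 0 0 7.1 0 0;0.25 0 0 0 7.1 0 0;0.25 0 0 0 7.1 0 0;0.25 0 0 0 7.1 0 0;0.25 0 0 0 7.1 0 0;0.25 0 0 0 7.1 0 0;0.25 0 0 0 7.1 0 0;0.25 0 0 0 7.1 0 0;0.25 0 0 0 7.1 0 0;0.25 0 0 0 7.1 0 0;0.25 0 0 0 7.1 0 0;0.25 0 0 0 7.1 0 0;0.25 0 0 0 7.1 0 0;0.25 0 0 0 7.1 0 0;0.25 0 0 0 7.1 0 0",
)

```text
time: 12.8
tool_pos: [0.4106, -0.1959, 0.1378]
tool_rot: [0.305, 1.553, -0.301]
ft_force: [0.9, 0.1, -0.0]
finger_gap: 0.0216
```

>>> apply_moves(
  moves="0.25 0 0 0 7.1 0 0;0.25 0 0 0 7.1 0 0;0.25 0 0 0 7.1 0 0;0.25 0 0 0 7.1 0 0;0.25 0 0 0 7.1 0 0;0.25 0 0 0 2.5 0 0;0.25 0 0 0 0 0 0;0.25 0 0 0 0 0 0",
)

```text
time: 13.47
tool_pos: [0.4109, -0.1962, 0.1384]
tool_rot: [0.812, 1.417, -0.811]
ft_force: [-0.4, 0.8, 0.3]
finger_gap: 0.0213
```

Run:
```python
from h import *
c=snap('wrist','w9.png'); delta((.41,-.2,.14),-59.8); print(pose()[3]['q'])
```

```text
t 13.52 pos [ 0.411  -0.1964  0.1387] yaw -59.69 tilt [-0.002   0.0018 -1.    ] gap 0.0216 F [-0.3 -0.1  0.4]
  tool shift [-0.0013 -0.0027  0.0026] turn x 0.11
[-7.12055979e-01 -5.96582721e-02  2.01491081e+00  2.64183812e-07
  1.18901831e+00  3.29804664e-01]
```

View pics/w9.png

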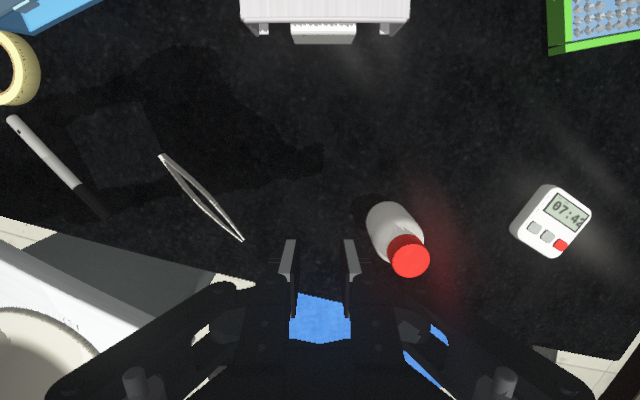

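Run:
```python
from h import *
c=snap('wrist'); a=c['color'][0:60,220:430,::-1]
cv2.imwrite('pics/c9.png',cv2.resize(a,(800,229),interpolation=cv2.INTER_NEAREST))
g=c['color'].mean(2); 
for u in (265,300,323,345,390): print(u,g[14:50,u].astype(int))
for v in (36,40): print(v,g[v,238:412].astype(int))
```

```text
265 [231 232 230 224 227 233 220 195 160 120 146 148 149 149 146 150 148 163
 219 228 151  42  42  41  41  41  41  41  43  44  38  39  39  38  36  37]
300 [236 236 234 220 234 234 212 186 150 140 173 175 196 243 253 252 252 242
 246 236 192 134 126 129 129 126 129 128 128 118  80  38  40  35  35  38]
323 [233 231 230 219 234 235 211 185 149 149 222 250 252 252 252 252 252 239
 224 229 189 135 130 130 130 130 128 127 128 119  82  48  47  49  47  48]
345 [233 232 231 220 234 236 214 187 150 139 172 199 242 252 252 252 252 240
 222 230 196 140 131 130 131 128 127 128 129 123  92  66  65  63  64  63]
390 [229 228 226 218 222 232 224 195 163 116  94  95  96  94  94  94  97  94
  94  92  94  95  86  63  57  58  58  55  54  52  55  54  54  52  54  54]
36 [ 32  37  36  43  43  41  39  39  32  36  35  36  39  42  41  34  40  66
  80  83  64  36  38  34  38  40  41  42  41  42  42  42  43  42  44  43
  44  42  43  43  47  42  41  41  41  38  36  35  38  39  41  40  39  73
 118 128 127 128 124 116 125 130 126 127 114 114 127 128 127 128 128 129
 128 128 128 128 128 129 126 127 127 130 127 122 1
[... 374 characters left out ...]
31  37  40  36  31  31  34  33  37  34  31  34  35  36  36  37  36
  38  32  38  35  37  40  40  41  40  41  41  42  38  37  37  37  38  42
  39  38  43  40  41  42  46  43  47  44  44  39  40  37  36  39  36  36
  49 116 127 128 128 128 127 126 129 127 126 128 126 126 128 127 128 127
 128 128 127 128 129 129 129 128 127 129 129 128 130 128 129 129 130 129
 130 130 132 130 130 129 132 130 130 130 130 130 131 130 128 130 128 127
 129 127 127 128 129 130  91  58  55  54  50  50  49  51  49  47  45  46
  44  47  48  50  50  52  53  54  54  56  53  54  56  57  59  58  56  58
  56  59  58  60  60  57  56  57  58  56  56  55  52  54  55  53  56  52
  51  49  49  47  44  44  42  42  37  37  35  37]
```

View pics/c9.png

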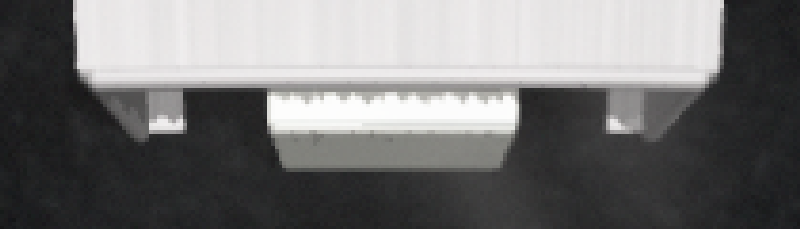

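Run:
```python
from h import *
ex=np.array([.8643,.5030]);ey=np.array([-ex[1],ex[0]]);c0=np.array([.587,-.096])
c=snap('wrist')
for n,uv,z in [('cart top',(323,34.3),.036),('cart bot',(323,43.8),0),('cart botL',(292.5,40),.003),('cart botR',(351.9,40),.003),('riser top',(323,20.5),.052),('riser under',(323,22.5),.048),('L out',(240,18.5),.052),('R out',(409,18.5),.052),('wallbotL',(257.5,37),0),('wallbotR',(392,37),0)]:
    d=px2w(c,[uv],z)[0,:2]-c0; print(n,uv,(d@ex).round(4),(d@ey).round(4))
```

```text
cart top (323, 34.3) -0.0714 -0.0008
cart bot (323, 43.8) -0.0705 -0.0011
cart botL (292.5, 40) -0.0681 0.0253
cart botR (351.9, 40) -0.068 -0.0261
riser top (323, 20.5) -0.0663 -0.0006
riser under (323, 22.5) -0.0665 -0.0006
L out (240, 18.5) -0.0646 0.0578
R out (409, 18.5) -0.0643 -0.0611
wallbotL (257.5, 37) -0.0648 0.0562
wallbotR (392, 37) -0.0645 -0.0614
```

>>> apply_moves(
  moves="0.25 0 0.036 0.0023 0 0 0;0.25 0 0.036 0 0 0 0;0.25 0.03 0 0 0 0 0;0.25 0.04 0 0 0 0 0;0.25 0.035 0 0 0 0 0;0.25 0.023 0 0 0 0 0;0.25 0 0.02 0 0 0 0;0.25 0 0.015 0 0 0 0;0.25 0 0.006 0 0 0 0;0.25 0 0 0 0 0 0;0.25 0 0 0 0 0 0",
)

```text
time: 14.53
tool_pos: [0.5104, -0.1424, 0.0121]
tool_rot: [0.812, 1.414, -0.812]
ft_force: [-0.1, 0.7, -0.3]
finger_gap: 0.0211
```

Run:
```python
from h import *
ex=np.array([.8643,.5030]);ey=np.array([-ex[1],ex[0]]);c0=np.array([.587,-.096])
delta(np.r_[c0-ex*.0787-ey*.0006,.01],-59.8)
```

```text
t 14.53 pos [ 0.5104 -0.1424  0.0121] yaw -59.74 tilt [-0.e+00 -3.e-04 -1.e+00] gap 0.0211 F [-0.1  0.7 -0.3]
  tool shift [ 0.0021  0.0108 -0.0009] turn x 0.06
```

>>> apply_moves(
  moves="0.25 0 0.005 0 0 0 0;0.25 0 0.004 0 0 0 0;0.25 0 0.0018 0 0 0 0;0.25 0 0 0 0 0 0;0.25 0 0 0 0 0 0;0.25 0 -0.02 0 0 0 0;0.25 -0.02 -0.03 0 0 0 0;0.25 -0.04 -0.03 0 0 0 0;0.25 -0.04 0 0 0 0 0;0.25 -0.04 0 0 0 0 0;0.25 0 -0.03 0 0 0 0;0.25 0 -0.03 0 0 0 0;0.25 0 0 0 0 0 0;0.25 0 0 0 0 0 0",
)

```text
time: 15.7
tool_pos: [0.4023, -0.2053, 0.1455]
tool_rot: [0.815, 1.412, -0.815]
ft_force: [0.2, 0.2, -1.0]
finger_gap: 0.0212
```

Run:
```python
from h import *
delta((.42,-.2,.14),-59.8)
c=snap('wrist','w10.png'); a=c['color'][0:80,200:440,::-1]
cv2.imwrite('pics/c10.png',cv2.resize(a,(800,267),interpolation=cv2.INTER_NEAREST))
g=c['color'].mean(2); 
for u in (310,323,340): print(u,g[20:70,u].astype(int))
```

```text
t 15.7 pos [ 0.4023 -0.2053  0.1455] yaw -59.94 tilt [ 4.e-04 -2.e-04 -1.e+00] gap 0.0212 F [ 0.2  0.2 -1. ]
  tool shift [0.0055 0.0179 0.0043] turn x -0.14
310 [132 131 132 132 133 133 133 108  60  42  39  39  41  37  38  38  37  37
  37  35  35  33  36  34  35  38  37  37  39  43  46  47  40  39  34  33
  33  35  32  31  33  36  31  34  32  31  32  30  33  33]
323 [135 135 135 135 134 133 132 109  67  53  55  54  51  52  51  50  51  47
  47  46  44  41  46  44  43  42  44  39  39  38  35  38  36  36  36  33
  35  34  36  35  37  34  34  35  35  36  30  33  32  34]
340 [133 134 134 134 134 134 133 108  64  60  59  63  62  58  57  58  59  58
  59  56  59  58  58  57  54  54  52  49  50  48  48  48  47  44  46  43
  40  41  41  41  38  39  40  41  36  38  36  35  32  33]
```

View pics/c10.png

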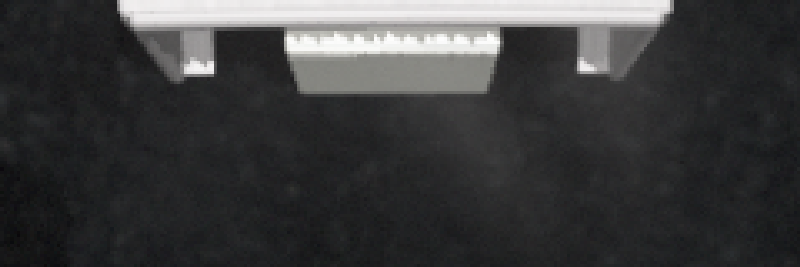

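View pics/w10.png

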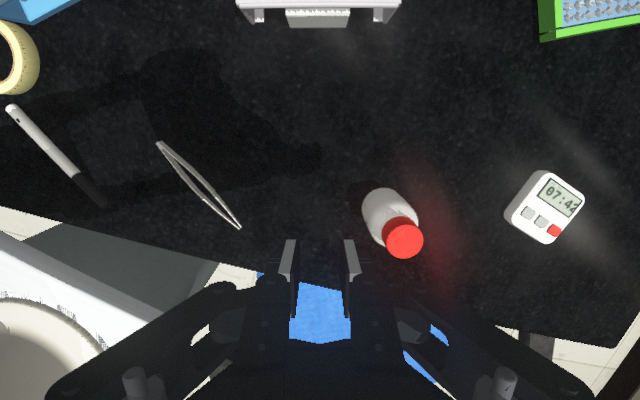

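Run:
```python
from h import *
ex=np.array([.8643,.5030]);ey=np.array([-ex[1],ex[0]]);c0=np.array([.587,-.096])
c=snap('wrist');g=c['color'].mean(2)
print(g[0:30,323].astype(int),g[0:30,255].astype(int))
for n,uv,z in [('cart top',(318,16),.036),('cart bot',(318,27.6),0),('cL',(290,24),.003),('cR',(347,24),.003),('riser under',(318,8),.048),('riser top',(318,4),.052),('wbl',(254.5,24),0),('wbr',(384,24),0)]:
    d=px2w(c,[uv],z)[0,:2]-c0; print(n,uv,(d@ex).round(4),(d@ey).round(4))
```

```text
[237 237 230 227 242 240 217 190 153 155 181 232 252 249 244 248 215 144
 136 137 137 138 136 135 136 137 137 135 102  61] [236 236 236 231 230 238 230 210 176 129 138 139 142 141 142 139 140 143
 141 185 218 219 183 105  66  40  38  35  40  36]
cart top (318, 16) -0.0682 -0.0005
cart bot (318, 27.6) -0.0671 -0.0004
cL (290, 24) -0.0649 0.0241
cR (347, 24) -0.0649 -0.0257
riser under (318, 8) -0.0663 -0.0006
riser top (318, 4) -0.065 -0.0006
wbl (254.5, 24) -0.0637 0.0559
wbr (384, 24) -0.0639 -0.0588
```

>>> apply_moves(
  moves="0.25 0 0.035 0 0 0 0;0.25 0 0.035 0 0 0 0;0.25 0 0 0 0 0 0;0.25 0 0 0 0 0 0",
)

```text
time: 16.13
tool_pos: [0.4648, -0.1681, 0.1448]
tool_rot: [0.81, 1.416, -0.81]
ft_force: [0.2, -0.4, -0.5]
finger_gap: 0.0214
```

Run:
```python
from h import *
c=snap('wrist','w11.png'); delta((.42,-.2,.14),-59.8)
print(w2px(c,[[-(c['R'].T@c['t'])[0],-(c['R'].T@c['t'])[1],0]]))
```

```text
t 16.18 pos [ 0.4639 -0.1687  0.1448] yaw -59.66 tilt [-1.2e-03  5.0e-04 -1.0e+00] gap 0.0215 F [-0.6  0.7  0.4]
  tool shift [ 0.0048 -0.0537  0.0049] turn x 0.14
[[319.73066602 113.26459123]]
```

View pics/w11.png

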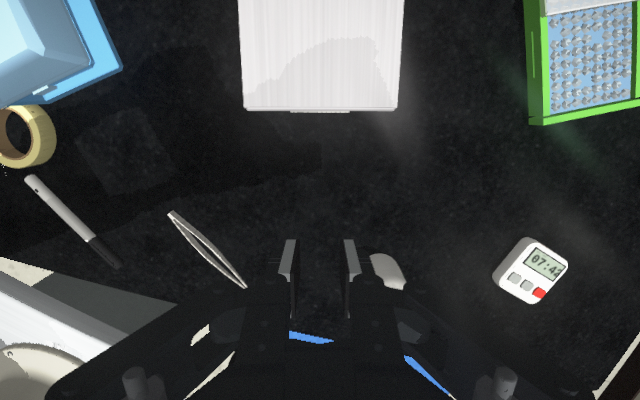

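Run:
```python
from h import *
ex=np.array([.8643,.5030]);ey=np.array([-ex[1],ex[0]]);c0=np.array([.587,-.096])
c=snap('wrist'); g=c['color'].mean(2)
cv2.imwrite('pics/c11.png',cv2.resize(c['color'][90:125,225:415,::-1],(800,147),interpolation=cv2.INTER_NEAREST))
for u in (260,300,320,340,380): print(u,g[100:118,u].astype(int))
for n,uv,z in [('cart',(320,112),.018),('riser',(320,110),.050),('riserL',(260,109.5),.05),('riserR',(380,109.5),.05)]:
    d=px2w(c,[uv],z)[0,:2]-c0; print(n,uv,(d@ex).round(4),(d@ey).round(4))
# riser rect (visible) + rack
h=cv2.cvtColor(c['color'],cv2.COLOR_RGB2HSV)
m=((h[...,0]>40)&(h[...,0]<75)&(h[...,1]>90)&(h[...,2]>60)).astype('uint8')
k=max(cv2.findContours(m,0,1)[0],key=cv2.contourArea)
print([ (p, ) for p in cv2.approxPolyDP(k,4,True).reshape(-1,2).tolist()])
```

```text
260 [224 225 224 225 226 203 225 217 196 160  41  42  42  45  43  33  33  39]
300 [227 227 227 226 224 208 226 219 193 200 228 128  47  49  46  48  47  45]
320 [225 225 225 225 221 210 227 219 192 203 227  90  53  51  50  49  49  50]
340 [228 229 228 229 225 211 225 220 194 203 235 149  49  50  54  51  48  49]
380 [223 223 221 221 221 198 214 216 190 160  84  86  81  82  82  80  77  76]
cart (320, 112) -0.0689 -0.001
riser (320, 110) -0.0675 -0.001
riserL (260, 109.5) -0.0671 0.0457
riserR (380, 109.5) -0.0668 -0.0477
[([523, 0],), ([528, 107],), ([533, 115],), ([529, 122],), ([544, 124],), ([639, 104],), ([639, 0],), ([632, 5],), ([631, 97],), ([551, 114],), ([546, 15],), ([540, 14],), ([544, 12],), ([539, 0],)]
```

View pics/c11.png

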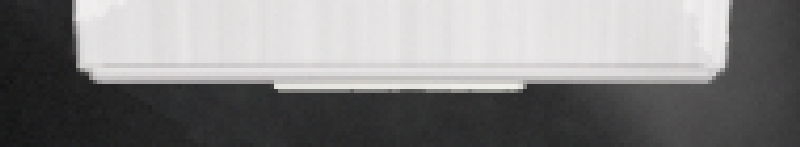

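>>> apply_moves(
  moves="0.25 0.03 0 0 0 0 0;0.25 0.04 0 0 0 0 0;0.25 0.04 0 0 0 0 0;0.25 0.024 0.02 0 0 0 0;0.25 0 0.02 0 0 0 0;0.25 0 0.012 0 0 0 0;0.25 0 0.004 0 0 0 0;0.25 0 0 0 0 0 0;0.25 0 0 0 0 0 0",
)

```text
time: 16.98
tool_pos: [0.5124, -0.1421, 0.0124]
tool_rot: [0.812, 1.412, -0.813]
ft_force: [0.0, 0.2, 0.3]
finger_gap: 0.0213
```

Run:
```python
from h import *
ex=np.array([.8643,.5030]);ey=np.array([-ex[1],ex[0]]);c0=np.array([.587,-.096])
delta(np.r_[c0-ex*.0775-ey*.0006,.01],-59.8)
```

```text
t 16.98 pos [ 0.5124 -0.1421  0.0124] yaw -59.79 tilt [ 0.0015 -0.0012 -1.    ] gap 0.0213 F [0.  0.2 0.3]
  tool shift [ 0.0024  0.0102 -0.0018] turn x 0.01
```

>>> apply_moves(
  moves="0.25 0 0.005 -0.0015 0 0 0;0.25 0 0.0035 0 0 0 0;0.25 0 0.0022 0 0 0 0;0.25 0 0 0 0 0 0;0.25 0 0 0 0 0 0;0.25 0 -0.025 0 0 0 0;0.25 -0.015 -0.03 0 0 0 0;0.25 -0.04 -0.009 0 0 0 0;0.25 -0.04 0 0 0 0 0;0.25 -0.039 0 0 0 0 0;0.25 0 0 0 0 0 0;0.25 0 0 0 0 0 0",
)

```text
time: 17.98
tool_pos: [0.4669, -0.1682, 0.1484]
tool_rot: [0.812, 1.407, -0.813]
ft_force: [-0.4, -0.1, -0.2]
finger_gap: 0.0216
```

Run:
```python
from h import *
ex=np.array([.8643,.5030]);ey=np.array([-ex[1],ex[0]]);c0=np.array([.587,-.096])
c=snap('wrist','w12.png'); g=c['color'].mean(2)
cv2.imwrite('pics/c12.png',cv2.resize(c['color'][85:125,225:415,::-1],(800,168),interpolation=cv2.INTER_NEAREST))
for u in (260,300,320,340,380): print(u,g[96:116,u].astype(int))
m=(g>150).astype('uint8')
for k in cv2.findContours(m,0,1)[0]:
  if cv2.pointPolygonTest(k,(320,70),False)>0:
    W=px2w(c,k.reshape(-1,2),.052)[:,:2]-c0; L=np.c_[W@ex,W@ey]
    print('y range',[(np.percentile(L[(abs(L[:,0]-x)<.004)&(L[:,1]*s>0),1],50)) for x in (-.05,-.03,-.01,.01) for s in (1,-1)],L[:,0].min())
delta((.4655,-.1676,.145),-59.8)
```

```text
260 [221 220 220 220 220 221 220 221 221 221 222 223 222 222 211 225 204 173
  68  42]
300 [224 223 224 225 224 225 225 225 225 225 225 225 225 222 220 225 201 156
  67  49]
320 [224 225 224 224 224 224 224 224 224 224 224 224 224 222 222 226 201 156
  61  51]
340 [230 230 230 229 229 229 229 229 230 229 230 230 228 220 222 227 199 153
  53  45]
380 [223 222 223 222 222 221 221 221 222 221 221 221 220 208 210 222 193 163
  89  83]
y range [np.float64(0.05803256305983834), np.float64(-0.05969078707898536), np.float64(0.05809056191017124), np.float64(-0.059909738479484484), np.float64(0.057854746101657015), np.float64(-0.05955204909106671), np.float64(0.03313900066510577), np.float64(-0.033743459779663545)] -0.06654996585539166
t 18.03 pos [ 0.4655 -0.1672  0.146 ] yaw -59.81 tilt [ 0.0015 -0.0011 -1.    ] gap 0.0216 F [ 0.3  0.1 -0.2]
  tool shift [ 0.001  -0.0002  0.0003] turn x -0.01
```

View pics/c12.png

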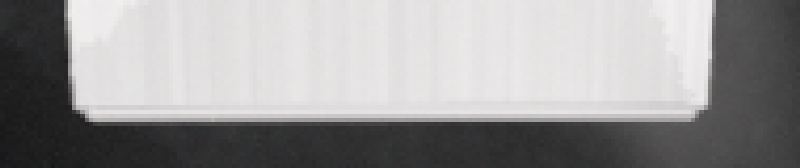

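View pics/w12.png

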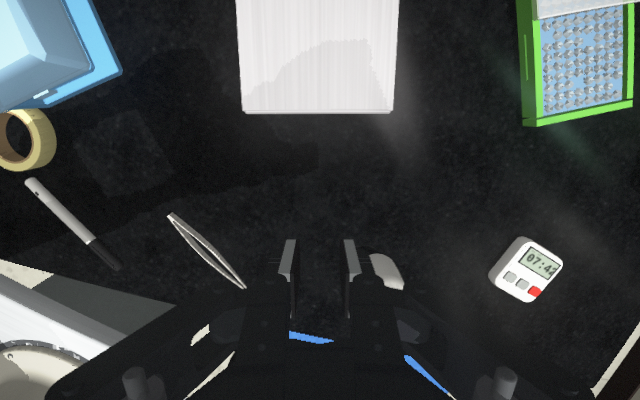

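Run:
```python
from h import *
c=snap('wrist'); a=c['color']
h=cv2.cvtColor(a,cv2.COLOR_RGB2HSV)
cv2.imwrite('pics/c13.png',cv2.resize(a[225:315,470:580,::-1],(733,600),interpolation=cv2.INTER_CUBIC))
m=(h[...,2]>100).astype('uint8')
for k in cv2.findContours(m,0,1)[0]:
  if cv2.pointPolygonTest(k,(510,262),False)>0:
    for z in (.0,.017,.02):
      W=px2w(c,k.reshape(-1,2),z)[:,:2]*1000; print(z,cv2.minAreaRect(W.astype('float32')))
red=((h[...,0]<8)|(h[...,0]>172))&(h[...,1]>150)&(h[...,2]>80)
v,u=np.nonzero(red[270:310,510:550]); print('red',u.mean()+510,v.mean()+270)
p=px2w(c,[(510,277),(535.6,292)],.02); print(p, np.degrees(np.arctan2(*(p[1]-p[0])[1::-1])))
```

```text
0.0 ((502.14300537109375, -425.0860290527344), (66.95059204101562, 76.45399475097656), 0.6116734147071838)
0.017 ((503.6927185058594, -407.6725769042969), (62.9947395324707, 71.93661499023438), 0.6116825342178345)
0.02 ((503.96612548828125, -404.599609375), (62.29662322998047, 71.13946533203125), 0.6116253137588501)
red 538.4157303370787 291.87640449438203
[[ 0.4881064  -0.39054114  0.02      ]
 [ 0.48818197 -0.42965625  0.02      ]] -89.88931140755426
```

View pics/c13.png

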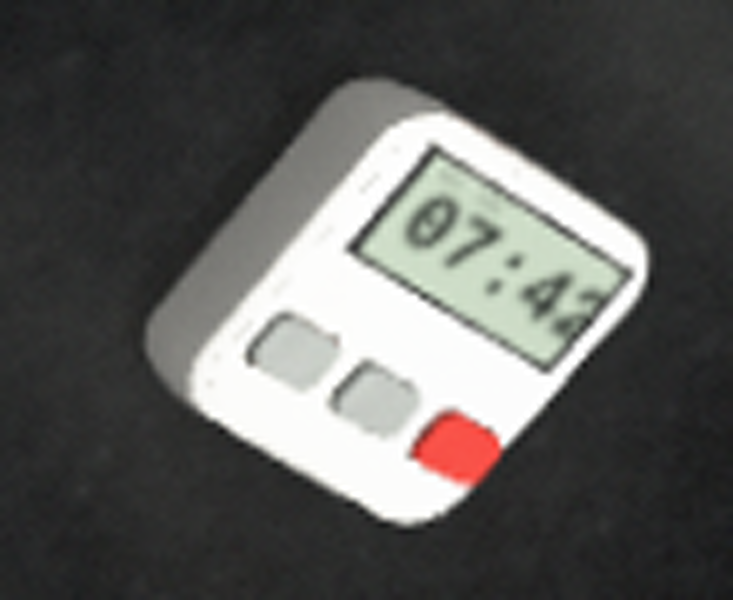

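>>> apply_moves(
  moves="1 -0.01 -0.013 0.0325 0 0 0;1 0 -0.013 0.0325 0 0 0;1 0 -0.013 0.0325 0 0 0;1 0 -0.013 0.0325 0 0 0;1 0 -0.013 0.0325 0 0 0;1 0 -0.013 0.0325 0 0 0;1 0 -0.0128 0.0325 0 0 0;1 0 0 0 5.94 0 0;1 0 0 0 5.94 0 0;1 0 0 0 5.94 0 0;1 0 0 0 5.94 0 0;1 0 0 0 5.94 0 0;1 0 0 0 0 0 0;1 0 0 0 0 0 0",
)

```text
time: 19.25
tool_pos: [0.5004, -0.4083, 0.1531]
tool_rot: [1.202, 1.218, -1.201]
ft_force: [0.9, -0.3, -0.6]
finger_gap: 0.0854
```

Run:
```python
from h import *
delta((.5015,-.4095,.002),-89.5)
c=snap('scene');print('machine base',px2w(c,[(494,222),(520,232),(530,205)],0).round(3))
c=snap('wrist','w14.png')
```

```text
t 19.25 pos [ 0.5004 -0.4083  0.1531] yaw -89.33 tilt [-0.0024  0.0028 -1.    ] gap 0.0854 F [ 0.9 -0.3 -0.6]
  tool shift [0.1511 0.0014 0.0016] turn x 0.17
machine base [[ 0.7   -0.468  0.   ]
 [ 0.662 -0.557  0.   ]
 [ 0.935 -0.578  0.   ]]
```

View pics/w14.png

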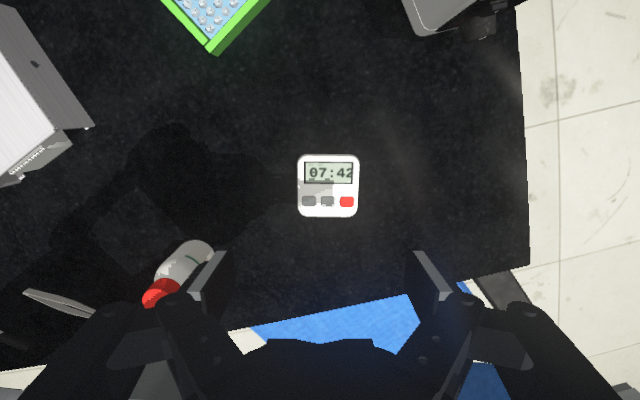

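Run:
```python
from h import *
c=snap('wrist'); h=cv2.cvtColor(c['color'],cv2.COLOR_RGB2HSV)
m=(h[...,2]>100).astype('uint8')
for k in cv2.findContours(m,0,1)[0]:
  if cv2.pointPolygonTest(k,(328,193),False)>0:
    for z in (.0,.017,.02):
      W=px2w(c,k.reshape(-1,2),z)[:,:2]*1000; print(z,cv2.minAreaRect(W.astype('float32')))
delta((.5015,-.4095,.002),-89.5)
```

```text
0.0 ((500.3026123046875, -416.97222900390625), (63.995609283447266, 68.03064727783203), 89.9263687133789)
0.017 ((504.54278564453125, -416.4752197265625), (60.31481170654297, 64.11780548095703), 89.92632293701172)
0.02 ((505.2909240722656, -416.38751220703125), (59.665279388427734, 63.427310943603516), 89.92632293701172)
t 19.4 pos [ 0.5009 -0.4088  0.1544] yaw -89.39 tilt [-0.001   0.0012 -1.    ] gap 0.0855 F [-0.3 -0.1 -0.6]
  tool shift [0.1524 0.0008 0.0009] turn x 0.11
```

>>> apply_moves(
  moves="1 0.03 0.0032 0.0075 0.6 0 0;1 0.04 0 0 0 0 0;1 0.04 0 0 0 0 0;1 0.028 0 0 0 0 0;1 0.013 0 0 0 0 0;1 0.002 0 0 0 0 0;0.4 0 0 0 0 0 0;0.4 0 0 0 0 0 0;0.4 0 0 0 0 0 0;0.4 0 0 0 0 0 0;0.4 0 0 0 0 0 0",
)

```text
time: 20.32
tool_pos: [0.5062, -0.4187, 0.0057]
tool_rot: [1.209, 1.202, -1.21]
ft_force: [-0.3, 0.2, 7.0]
finger_gap: 0.0598
```

>>> apply_moves(
  moves="0.3 0 0 0 0 0 0;0.3 -0.02 0 0 0 0 0;0.3 -0.03 0 0 0 0 0;0.3 -0.03 0 0 0 0 0;0.3 -0.03 0 0 0 0 0;0.3 0 0 0 0 0 0;0.3 0 0 0 0 0 0",
)

```text
time: 20.9
tool_pos: [0.5059, -0.4183, 0.1161]
tool_rot: [1.209, 1.201, -1.21]
ft_force: [-0.5, -0.3, -1.3]
finger_gap: 0.0597
```

Run:
```python
from h import *
delta((.5862,-.0975,.1),-59.8)
c=snap('wrist','w15.png');c=snap('scene'); cv2.imwrite('pics/s15.png',cv2.resize(c['color'][150:260,380:560,::-1],(800,489),interpolation=cv2.INTER_CUBIC))
```

```text
t 20.9 pos [ 0.5059 -0.4183  0.1161] yaw -90.09 tilt [ 0.0043 -0.0052 -1.    ] gap 0.0597 F [-0.5 -0.3 -1.3]
  tool shift [ 0.0148  0.0798 -0.321 ] turn x -30.29
```

View pics/w15.png

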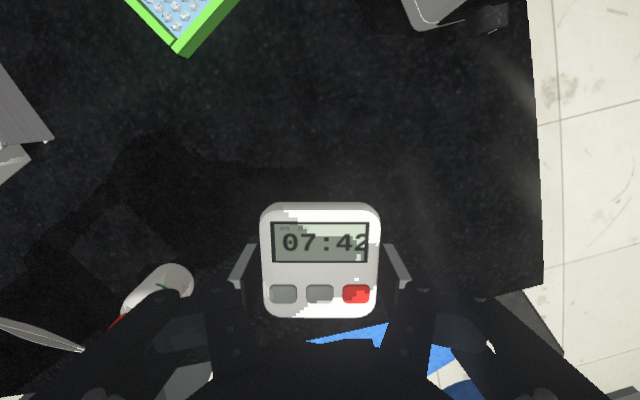

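View pics/s15.png

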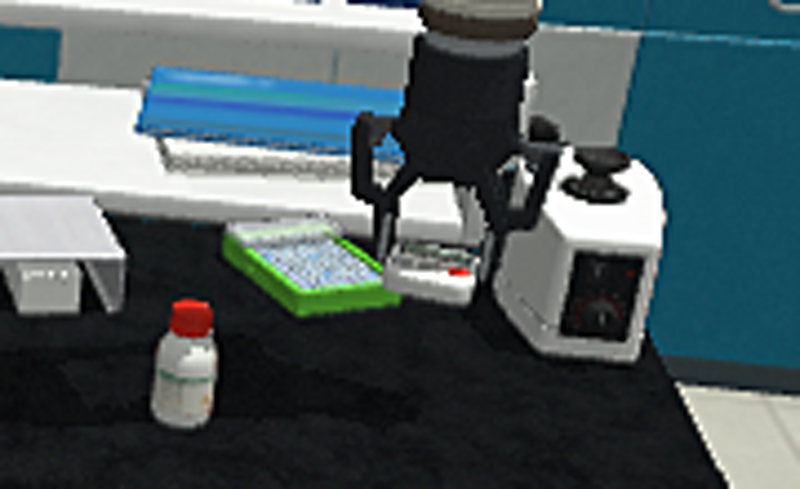

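Run:
```python
from h import *
c=snap('wrist'); p,R,y,o=pose()
for z in (.017,.02):
  W=px2w(c,[(320,206),(320,317),(261,260),(380,260)],p[2]-.0055+z); print(z,((W-p)@R).round(4))
```

```text
0.017 [[-0.0116  0.0313  0.001 ]
 [-0.0114 -0.0315  0.001 ]
 [-0.0114  0.0028 -0.0287]
 [-0.0116  0.0029  0.0311]]
0.02 [[-0.0146  0.0323  0.0009]
 [-0.0145 -0.0291  0.001 ]
 [-0.0145  0.0044 -0.028 ]
 [-0.0146  0.0045  0.0304]]
```

>>> apply_moves(
  moves="0.3 -0.02 0 0 0 0 0;0.3 -0.01 0.0089 -0.0357 0 0 0;0.3 0 0.0089 -0.0357 0 0 0;0.3 0 0.0089 -0.0357 0 0 0;0.3 0 0.0089 -0.0357 0 0 0;0.3 0 0.0089 -0.0357 0 0 0;0.3 0 0.0089 -0.0357 0 0 0;0.3 0 0.0089 -0.0357 0 0 0;0.3 0 0.0089 -0.0357 0 0 0;0.3 0 0.0089 -0.0357 0 0 0;0.3 0 0 0 -6.06 0 0;0.3 0 0 0 -6.06 0 0;0.3 0 0 0 -6.06 0 0;0.3 0 0 0 -6.06 0 0;0.3 0 0 0 -6.06 0 0;0.3 0 0 0 0 0 0;0.3 0 0 0 0 0 0",
)

```text
time: 22.47
tool_pos: [0.5842, -0.0952, 0.1409]
tool_rot: [0.815, 1.415, -0.816]
ft_force: [-0.2, 0.2, -1.1]
finger_gap: 0.0599
```

Run:
```python
from h import *
delta((.5862,-.0975,.062),-59.8)
c=snap('wrist','w16.png')
```

```text
t 22.47 pos [ 0.5842 -0.0952  0.1409] yaw -59.97 tilt [-2.4e-03  9.0e-04 -1.0e+00] gap 0.0599 F [-0.2  0.2 -1.1]
  tool shift [0.0789 0.0007 0.0032] turn x -0.17
```

View pics/w16.png

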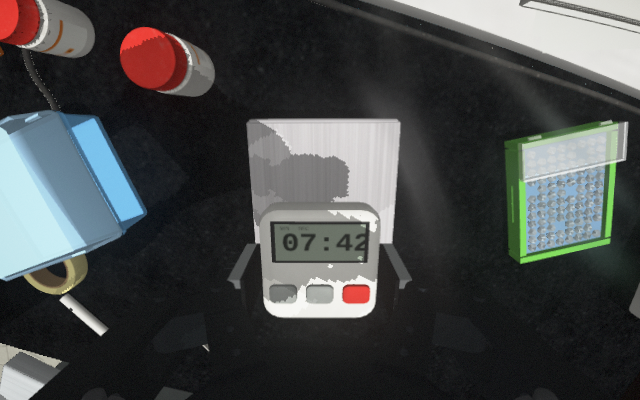

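Run:
```python
from h import *
ex=np.array([.8643,.5030]);ey=np.array([-ex[1],ex[0]]);c0=np.array([.5862,-.0975])
c=snap('wrist')
def loc(n,uv,z):
    d=px2w(c,[uv],z)[0,:2]-c0; print(n,uv,(d@ex).round(4),(d@ey).round(4))
for n,uv,z in [('backL',(248,121),.052),('backR',(400,121),.052),('L',(248,180),.052),('R',(396,200),.052),('rack FL top',(517,262),.022),('FR top',(611,241),.022),('BL',(505,140),.022),('FL bot',(521,263),0)]: loc(n,uv,z)
cv2.imwrite('pics/c16.png',cv2.resize(c['color'][110:280,470:640,::-1],(600,600)))
```

```text
backL (248, 121) 0.0671 0.0577
backR (400, 121) 0.0669 -0.0591
L (248, 180) 0.0207 0.0609
R (396, 200) 0.0035 -0.0605
rack FL top (517, 262) -0.0721 -0.1993
FR top (611, 241) -0.0502 -0.2983
BL (505, 140) 0.0505 -0.1636
FL bot (521, 263) -0.0856 -0.2213
```

View pics/c16.png

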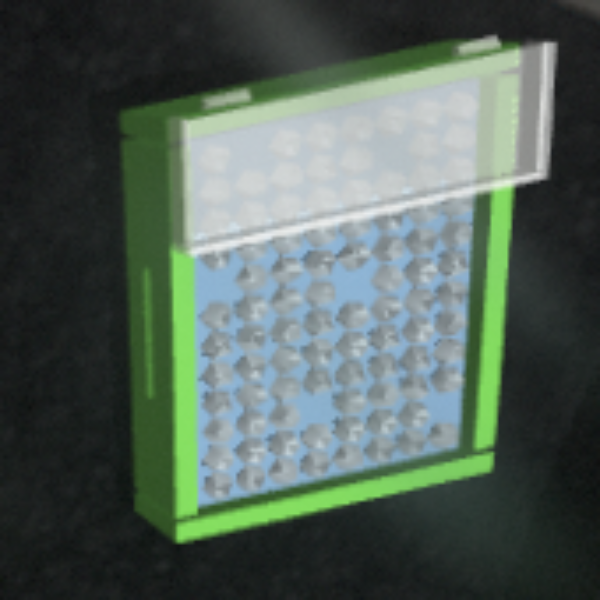

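>>> apply_moves(
  moves="0.3 0.03 0.0003 0.0022 0 0 0;0.3 0.03 0 0 0 0 0;0.3 0.015 0 0 0 0 0;0.3 0.005 0 0 0 0 0;0.3 0 0 0 0 0 0;0.3 0 0 0 0 0 0",
)

```text
time: 23.07
tool_pos: [0.587, -0.0975, 0.0631]
tool_rot: [0.813, 1.412, -0.813]
ft_force: [0.7, -0.8, -0.1]
finger_gap: 0.0601
```

Run:
```python
from h import *
delta((.5862,-.0975,.058),-59.8)
ex=np.array([.8643,.5030]);ey=np.array([-ex[1],ex[0]]);c0=np.array([.5862,-.0975])
import json
c=snap('scene'); cv2.imwrite('pics/s17.png',cv2.resize(c['color'][150:260,340:500,::-1],(800,550),interpolation=cv2.INTER_CUBIC))
```

```text
t 23.07 pos [ 0.587  -0.0975  0.0631] yaw -59.85 tilt [ 1.1e-03 -4.0e-04 -1.0e+00] gap 0.0601 F [ 0.7 -0.8 -0.1]
  tool shift [ 0.0051 -0.0007 -0.0004] turn x -0.05
```

View pics/s17.png

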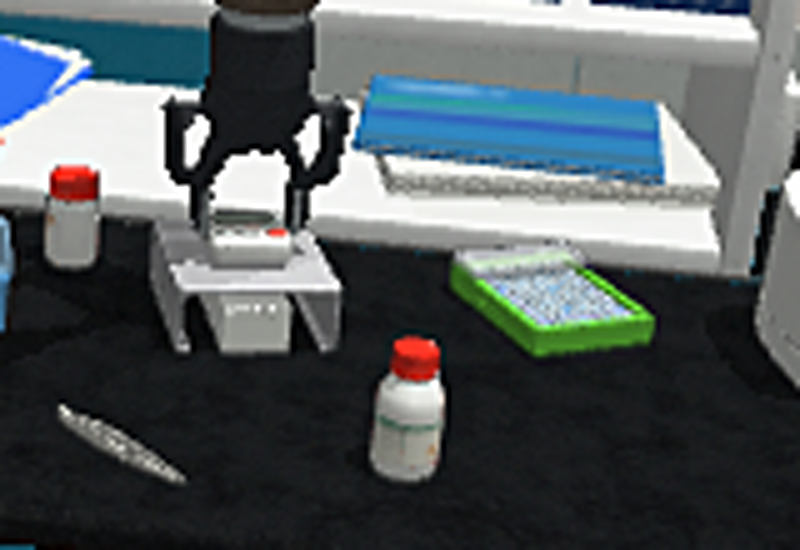

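>>> apply_moves(
  moves="0.3 0.003 0 0 0 0 0;0.3 0.003 0 0 0 0 0;0.3 0 0 0 0 0 0;0.3 0 0 0 0 0 0",
)

```text
time: 23.45
tool_pos: [0.5878, -0.0977, 0.0577]
tool_rot: [0.813, 1.41, -0.812]
ft_force: [0.3, 0.4, 4.1]
finger_gap: 0.0598
```

Contact at the expected height; release, rise and look.

>>> apply_moves(
  moves="0.85 0 0 0 0 0 0;0.9 0 0 0 0 0 0;0.9 0 0 0 0 0 0;0.9 0 0 0 0 0 0;0.9 -0.02 0 0 0 0 0;0.9 -0.03 0 0 0 0 0;0.9 -0.035 0 0 0 0 0;0.9 -0.035 0 0 0 0 0;0.9 0 -0.035 0 0 0 0;0.9 0 -0.035 0 0 0 0;0.9 0 0 0 0 0 0;0.9 0 0 0 0 0 0",
)

```text
time: 24.45
tool_pos: [0.5247, -0.1328, 0.176]
tool_rot: [0.815, 1.414, -0.814]
ft_force: [-0.2, 0.4, -0.2]
finger_gap: 0.0768
```

Run:
```python
from h import *
ex=np.array([.8643,.5030]);ey=np.array([-ex[1],ex[0]]);c0=np.array([.5862,-.0975])
c=snap('wrist','w18.png'); delta((.416,-.2685,.12),None)
```

```text
t 24.5 pos [ 0.5257 -0.1325  0.1762] yaw -59.86 tilt [ 1.e-04  3.e-04 -1.e+00] gap 0.077 F [-0.   0.3 -0.4]
  tool shift [ 0.0562 -0.1631  0.0625] turn x None
```

View pics/w18.png

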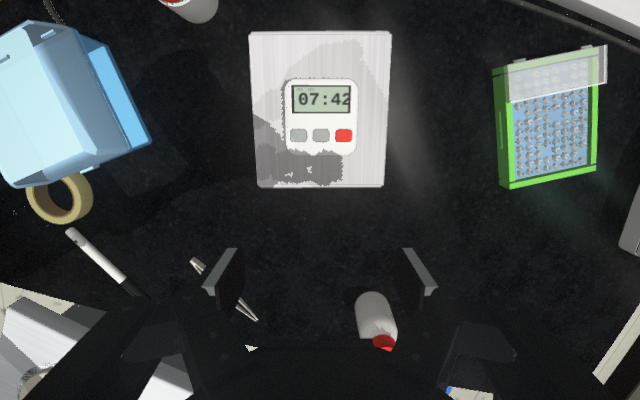

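Run:
```python
from h import *
ex=np.array([.8643,.5030]);ey=np.array([-ex[1],ex[0]]);c0=np.array([.5862,-.0975])
c=snap('wrist')
def loc(n,uv,z):
    d=px2w(c,[uv],z)[0,:2]-c0; print(n,uv,z,(d@ex).round(4),(d@ey).round(4))
for n,uv in [('BL',(249,32)),('BR',(391,32)),('FL',(258,186)),('FR',(383,186))]: loc(n,uv,.052)
for n,uv in [('tL',(284,110)),('tR',(357,110)),('tB',(320,79)),('tF',(320,154))]: loc(n,uv,.069)
for uv,z in [((497,182),0),((493,70),0),((510,188),.022),((596,169),.022),((506,72),.022),((509,66),.022)]: loc('rack',uv,z)
cv2.imwrite('pics/c18.png',cv2.resize(c['color'][30:200,470:640,::-1],(600,600)))
```

```text
BL (249, 32) 0.052 0.0685 0.0582
BR (391, 32) 0.052 0.0684 -0.059
FL (258, 186) 0.052 -0.0625 0.0579
FR (383, 186) 0.052 -0.0625 -0.0596
tL (284, 110) 0.069 0.0058 0.0292
tR (357, 110) 0.069 0.0058 -0.0306
tB (320, 79) 0.069 0.0296 -0.0003
tF (320, 154) 0.069 -0.0303 -0.0003
rack (497, 182) 0 -0.0704 -0.2018
rack (493, 70) 0 0.0478 -0.1785
rack (510, 188) 0.022 -0.0719 -0.2035
rack (596, 169) 0.022 -0.0504 -0.2978
rack (506, 72) 0.022 0.0433 -0.1794
rack (509, 66) 0.022 0.0488 -0.1816
```

View pics/c18.png

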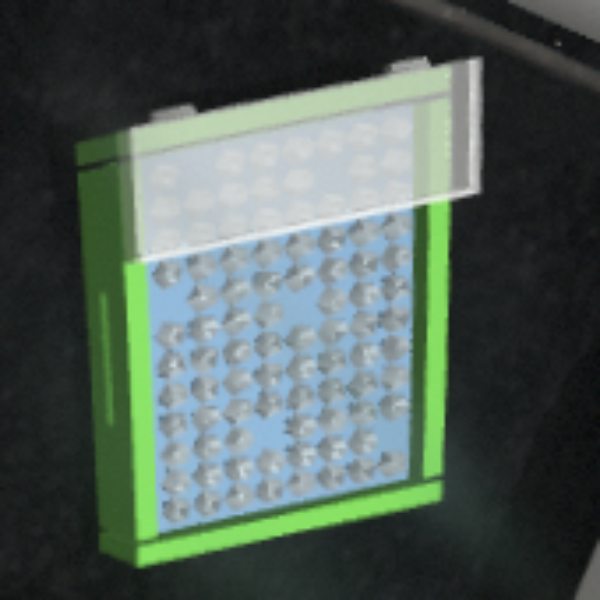

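Run:
```python
from h import *
c=snap('wrist'); M0=np.array(c['mount'])
for f,p,yaw,z in [('w9.png',(.411,-.1964,.1387),-59.69,.088),('w10.png',(.4023,-.2053,.1455),-59.94,.088),('w3.png',(.4386,-.179,.1659),120.03,.088)]:
    y=np.radians(yaw); zz=np.array([np.cos(y),np.sin(y),0]); x=np.array([0,0,-1.]); R=np.c_[x,np.cross(zz,x),zz]
    T=np.eye(4);T[:3,:3]=R;T[:3,3]=p; M=T@M0; c['R']=M[:3,:3].T;c['t']=-M[:3,:3].T@M[:3,3]
    a=cv2.imread('pics/'+f); h=cv2.cvtColor(a,cv2.COLOR_BGR2HSV)
    m=(((h[...,0]<8)|(h[...,0]>172))&(h[...,1]>150)&(h[...,2]>150)).astype('uint8')
    k=max(cv2.findContours(m,0,1)[0],key=cv2.contourArea); b=cv2.minAreaRect(k)
    W=px2w(c,k.reshape(-1,2),z)[:,:2]*1000; print(f,b[0],b[1],cv2.minAreaRect(W.astype('float32')))
```

```text
w9.png (410.5, 260.5) (33.0, 37.0) ((418.0198974609375, -270.44683837890625), (27.299211502075195, 28.081018447875977), 30.046091079711914)
w10.png (404.5, 241.0) (34.0, 37.0) ((418.064208984375, -269.7689208984375), (28.050182342529297, 27.749574661254883), 59.86273956298828)
w3.png (226.5, 127.0) (38.0, 37.0) ((418.18414306640625, -269.9497985839844), (27.629011154174805, 27.542627334594727), 24.931062698364258)
```

>>> apply_moves(
  moves="1 0 -0.0324 0.0129 0 0 0;1 0 -0.0324 0.0129 0 0 0;1 0 -0.0324 0.0129 0 0 0;1 0 -0.0324 0.0129 0 0 0;1 0 -0.0324 0.0129 0 0 0;1 0 0 0 0 0 0;1 0.03 0 0 0 0 0;1 0 0 0 0 0 0;1 0 0 0 0 0 0",
)

```text
time: 25.35
tool_pos: [0.4181, -0.2681, 0.1449]
tool_rot: [0.814, 1.418, -0.811]
ft_force: [-0.3, 0.7, 0.8]
finger_gap: 0.0852
```

Run:
```python
from h import *
delta((.418,-.270,.025),-59.8)
```

```text
t 25.35 pos [ 0.4181 -0.2681  0.1449] yaw -59.75 tilt [-0.0028  0.0034 -1.    ] gap 0.0852 F [-0.3  0.7  0.8]
  tool shift [ 0.1199 -0.0009  0.0021] turn x 0.05
```

>>> apply_moves(
  moves="1 0.03 -0.0009 0.002 0 0 0;1 0.035 0 0 0 0 0;1 0.035 0 0 0 0 0;1 0.018 0 0 0 0 0;1 0 0 0 0 0 0;0.3 0 0 0 0 0 0;0.3 0 0 0 0 0 0;0.3 0 0 0 0 0 0;0.3 0 0 0 0 0 0;0.3 0 0 0 0 0 0;0.3 0 0 0 0 0 0;0.3 0 0 0 0 0 0",
)

```text
time: 26.35
tool_pos: [0.4201, -0.2732, 0.0308]
tool_rot: [0.812, 1.409, -0.813]
ft_force: [0.0, 0.4, 7.3]
finger_gap: 0.0421
```

>>> apply_moves(
  moves="0.2 0 0 0 0 0 0;0.2 -0.01 0 0 0 0 0;0.2 -0.03 0 0 0 0 0;0.2 -0.035 0 0 0 0 0;0.2 -0.035 0 0 0 0 0;0.2 0 0 0 0 0 0;0.2 0 0 0 0 0 0",
)

```text
time: 26.93
tool_pos: [0.4201, -0.2734, 0.1418]
tool_rot: [0.81, 1.407, -0.814]
ft_force: [-0.5, -0.1, -1.8]
finger_gap: 0.0417
```

Run:
```python
from h import *
delta((.6482,-.202,.14),-59.8)
c=snap('scene'); cv2.imwrite('pics/s19.png',cv2.resize(c['color'][130:260,340:520,::-1],(800,578),interpolation=cv2.INTER_CUBIC))
snap('wrist','w19.png')
```

```text
t 26.93 pos [ 0.4201 -0.2734  0.1418] yaw -59.8 tilt [ 0.0047 -0.0051 -1.    ] gap 0.0417 F [-0.5 -0.1 -1.8]
  tool shift [0.0025 0.2331 0.053 ] turn x 0.0
```

View pics/s19.png

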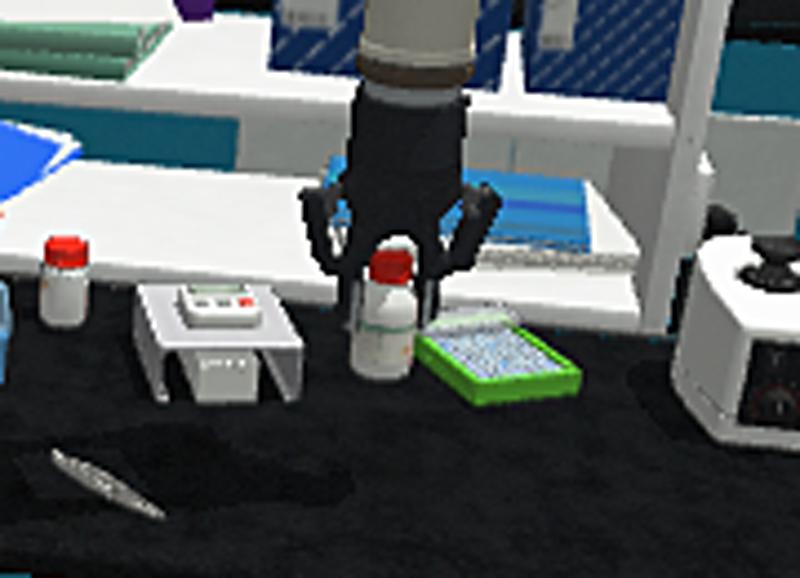

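View pics/w19.png

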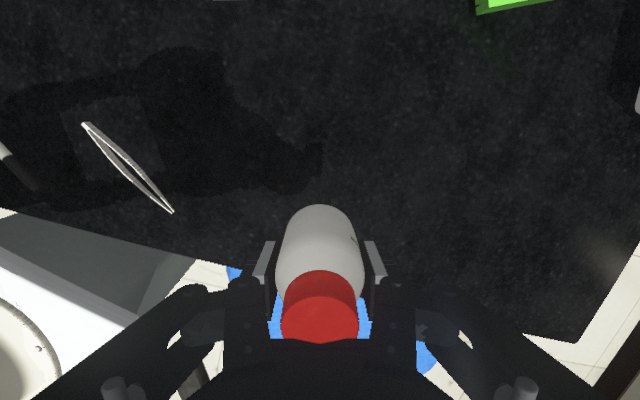

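>>> apply_moves(
  moves="0.2 0 0.0333 0.0076 0 0 0;0.2 0 0.0333 0.0076 0 0 0;0.2 0 0.0333 0.0076 0 0 0;0.2 0 0.0333 0.0076 0 0 0;0.2 0 0.0333 0.0076 0 0 0;0.2 0 0.0333 0.0076 0 0 0;0.2 0 0.0333 0.0076 0 0 0;0.2 0 0 0 0 0 0;0.2 0 0 0 0 0 0;0.2 0 0 0 0 0 0",
)

```text
time: 27.87
tool_pos: [0.6454, -0.2001, 0.1361]
tool_rot: [0.813, 1.418, -0.814]
ft_force: [0.5, -0.7, -0.6]
finger_gap: 0.0418
```

Run:
```python
from h import *
ex=np.array([.8643,.5030]);ey=np.array([-ex[1],ex[0]]);c0=np.array([.5862,-.0975])
delta((.6482,-.202,.033),-59.8)
c=snap('wrist','w20.png')
```

```text
t 27.87 pos [ 0.6454 -0.2001  0.1361] yaw -59.78 tilt [-0.0039  0.0015 -1.    ] gap 0.0418 F [ 0.5 -0.7 -0.6]
  tool shift [0.103  0.0017 0.0034] turn x 0.02
```

View pics/w20.png

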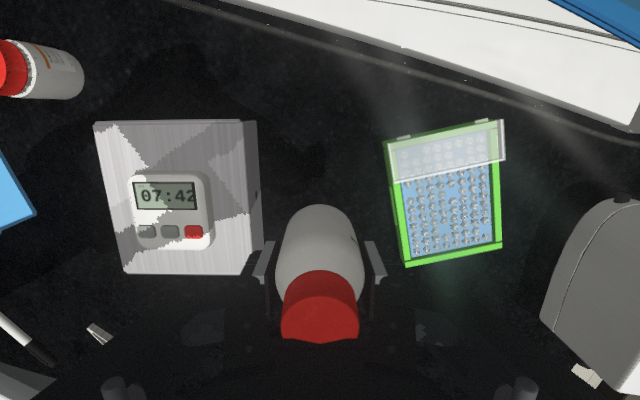

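Run:
```python
from h import *
ex=np.array([.8643,.5030]);ey=np.array([-ex[1],ex[0]]);c0=np.array([.5862,-.0975])
c=snap('wrist')
def loc(n,uv,z):
    d=px2w(c,[uv],z)[0,:2]-c0; print(n,uv,z,(d@ex).round(4),(d@ey).round(4))
for uv in [(240,121),(95,123),(126,273),(240,274)]: loc('riser top',uv,.052)
for uv,z in [((384,146),.022),((404,266),.022),((503,246),.022),((385,145),0),((402,262),0)]: loc('rack',uv,z)
loc('wall base',(263,230),0);loc('wall base',(256,124),0)
d=pose()[0][:2]-c0; print('tool',d@ex,d@ey)
```

```text
riser top (240, 121) 0.052 0.0668 -0.0587
riser top (95, 123) 0.052 0.067 0.0559
riser top (126, 273) 0.052 -0.0644 0.0564
riser top (240, 274) 0.052 -0.0638 -0.0483
rack (384, 146) 0.022 0.0448 -0.1748
rack (404, 266) 0.022 -0.0727 -0.2023
rack (503, 246) 0.022 -0.0515 -0.2992
rack (385, 145) 0 0.0433 -0.1805
rack (402, 262) 0 -0.0803 -0.2069
wall base (263, 230) 0 -0.0434 -0.0602
wall base (256, 124) 0 0.0627 -0.0595
tool -0.0007685934490170939 -0.11909009144919976
```

>>> apply_moves(
  moves="0.2 0.03 0.0018 0.0024 0 0 0;0.2 0.035 0 0 0 0 0;0.2 0.025 0 0 0 0 0;0.2 0.01 0 0 0 0 0;0.2 0 0 0 0 0 0;0.2 0 0 0 0 0 0",
)

```text
time: 28.47
tool_pos: [0.6495, -0.2023, 0.0391]
tool_rot: [0.813, 1.413, -0.813]
ft_force: [0.1, -0.0, -0.4]
finger_gap: 0.0418
```

>>> apply_moves(
  moves="0.2 0.004 0 0 0 0 0;0.2 0.003 0 0 0 0 0;0.2 0 0 0 0 0 0;0.2 0 0 0 0 0 0",
)

```text
time: 28.8
tool_pos: [0.65, -0.202, 0.0322]
tool_rot: [0.813, 1.412, -0.813]
ft_force: [-0.2, -0.7, -0.6]
finger_gap: 0.0422
```

>>> apply_moves(
  moves="0.2 0.002 0 0 0 0 0;0.2 0 0 0 0 0 0;0.2 0 0 0 0 0 0",
)

```text
time: 29.05
tool_pos: [0.6504, -0.2021, 0.0308]
tool_rot: [0.813, 1.412, -0.812]
ft_force: [-1.5, 0.3, 6.0]
finger_gap: 0.0414
```

>>> apply_moves(
  moves="0.68 0 0 0 0 0 0;0.68 0 0 0 0 0 0;0.68 0 0 0 0 0 0;0.68 -0.015 0 0 0 0 0;0.68 -0.03 0 0 0 0 0;0.68 -0.035 0 0 0 0 0;0.68 -0.035 0 0 0 0 0;0.68 -0.035 0 0 0 0 0;0.68 0 -0.035 -0.015 0 0 0;0.68 0 -0.035 -0.015 0 0 0;0.68 0 -0.035 0 0 0 0;0.68 0 0 0 0 0 0;0.68 0 0 0 0 0 0",
)

```text
time: 30.13
tool_pos: [0.5427, -0.2293, 0.1804]
tool_rot: [0.814, 1.412, -0.814]
ft_force: [0.4, -0.4, -0.2]
finger_gap: 0.0583
```

Run:
```python
from h import *
ex=np.array([.8643,.5030]);ey=np.array([-ex[1],ex[0]]);c0=np.array([.5862,-.0975])
delta((.401,.298,.2),None)
c=snap('wrist','w21.png')
h=cv2.cvtColor(c['color'],cv2.COLOR_RGB2HSV)
m=(((h[...,0]<8)|(h[...,0]>172))&(h[...,1]>150)&(h[...,2]>100)).astype('uint8')
for k in cv2.findContours(m,0,1)[0]:
  if cv2.contourArea(k)>200:
    W=px2w(c,k.reshape(-1,2),.088)[:,:2]; b=cv2.minAreaRect((W*1000).astype('float32')); d=np.array(b[0])/1000-c0
    print(cv2.minAreaRect(k)[0],b,d@ex,d@ey)
```

```text
t 30.13 pos [ 0.5427 -0.2293  0.1804] yaw -59.93 tilt [ 7.e-04 -4.e-04 -1.e+00] gap 0.0583 F [ 0.4 -0.4 -0.2]
  tool shift [-0.02    0.1416 -0.5273] turn x None
(359.0, 68.5) ((648.2891845703125, -202.28262329101562), (26.88492774963379, 30.28874969482422), 73.74019622802734) 0.0009580227087401745 -0.12179448114929195
```

View pics/w21.png

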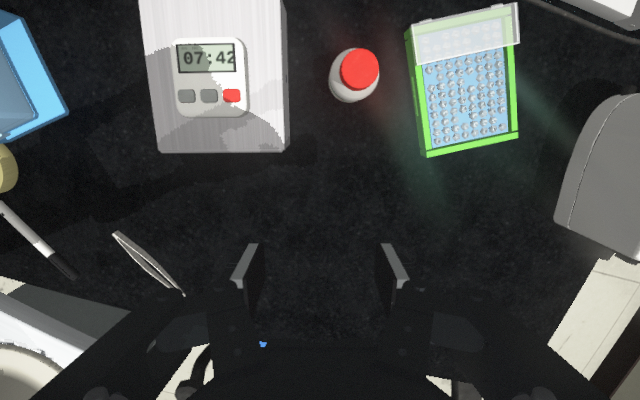

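>>> apply_moves(
  moves="1 -0.01 0.0033 -0.0352 0 0 0;1 -0.01 0.0033 -0.0352 0 0 0;1 0 0.0033 -0.0352 0 0 0;1 0 0.0033 -0.0352 0 0 0;1 0 0.0033 -0.0352 0 0 0;1 0 0.0033 -0.0352 0 0 0;1 0 0.0033 -0.0352 0 0 0;1 0 0.0033 -0.0352 0 0 0;1 0 0.0033 -0.0352 0 0 0;1 0 0.0033 -0.0352 0 0 0;1 0 0.0033 -0.0352 0 0 0;1 0 0.0033 -0.0352 0 0 0;1 0 0.0033 -0.0352 0 0 0;1 0 0.0033 -0.0352 0 0 0;1 0 0.0033 -0.0352 0 0 0;1 0 0 0 0 0 0;1 0 0 0 0 0 0",
)

```text
time: 31.6
tool_pos: [0.3205, 0.2546, 0.2001]
tool_rot: [0.809, 1.415, -0.808]
ft_force: [0.2, -0.5, -0.2]
finger_gap: 0.0851
```

Run:
```python
from h import *
c=snap('wrist','w22.png')
h=cv2.cvtColor(c['color'],cv2.COLOR_RGB2HSV)
m=(((h[...,0]<8)|(h[...,0]>172))&(h[...,1]>150)&(h[...,2]>80)).astype('uint8')
for k in cv2.findContours(m,0,1)[0]:
  if cv2.contourArea(k)>200:
    W=px2w(c,k.reshape(-1,2),.075)[:,:2]; b=cv2.minAreaRect((W*1000).astype('float32')); print(cv2.minAreaRect(k)[:2],b)
delta((.401,.298,.02),None)
```

```text
((325.0, 94.0), (46.0, 44.0)) ((399.6243591308594, 295.6796875), (37.994354248046875, 38.21914291381836), 30.576675415039062)
t 31.65 pos [0.3211 0.2535 0.2   ] yaw -59.63 tilt [ 1.e-03  1.e-04 -1.e+00] gap 0.0857 F [ 0.8 -1.   0.2]
  tool shift [0.1801 0.0912 0.0019] turn x None
```

View pics/w22.png

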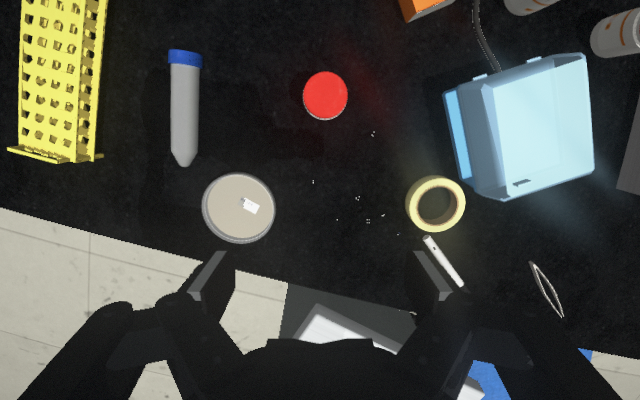

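>>> apply_moves(
  moves="1 0.01 0.03 0.0015 0 0 0;1 0.02 0.03 0.0014 0 0 0;1 0.02 0.0294 0 0 0 0;1 0.02 0 0 0 0 0;1 0 0 0 0 0 0;1 0 0 0 0 0 0",
)

```text
time: 32.15
tool_pos: [0.3995, 0.2937, 0.1285]
tool_rot: [0.812, 1.415, -0.817]
ft_force: [1.0, 0.3, 0.6]
finger_gap: 0.0859
```

Run:
```python
from h import *
delta((.3998,.296,.02),-59.8)
```

```text
t 32.15 pos [0.3995 0.2937 0.1285] yaw -59.91 tilt [-0.003  -0.0014 -1.    ] gap 0.0859 F [1.  0.3 0.6]
  tool shift [ 0.1085  0.0018 -0.0018] turn x -0.11
```

>>> apply_moves(
  moves="1 0.035 0.001 -0.001 0 0 0;1 0.035 0 0 0 0 0;1 0.028 0 0 0 0 0;1 0.01 0 0 0 0 0;1 0 0 0 0 0 0;0.3 0 0 0 0 0 0;0.3 0 0 0 0 0 0;0.3 0 0 0 0 0 0;0.3 0 0 0 0 0 0;0.3 0 0 0 0 0 0;0.3 0 0 0 0 0 0;0.2 0 0 0 0 0 0",
)

```text
time: 33.15
tool_pos: [0.4019, 0.2972, 0.0236]
tool_rot: [0.815, 1.411, -0.81]
ft_force: [-1.3, -0.6, 7.1]
finger_gap: 0.0419
```

>>> apply_moves(
  moves="0.2 0 0 0 0 0 0;0.2 -0.01 0 0 0 0 0;0.2 -0.03 0 0 0 0 0;0.2 -0.035 0 0 0 0 0;0.2 -0.035 0 0 0 0 0;0.2 -0.035 0 0 0 0 0;0.2 0 0 0 0 0 0;0.2 0 0 0 0 0 0",
)

```text
time: 33.82
tool_pos: [0.4017, 0.2972, 0.1697]
tool_rot: [0.816, 1.41, -0.808]
ft_force: [-0.5, -0.2, -1.1]
finger_gap: 0.0419
```

Run:
```python
from h import *
ex=np.array([.8643,.5030]);c0=np.array([.5868,-.0978])
t=c0-ex*.117; print(t)
delta(np.r_[t,.16],-59.8)
c=snap('wrist','w23.png')
```

```text
[ 0.4856769 -0.156651 ]
t 33.82 pos [0.4017 0.2972 0.1697] yaw -59.79 tilt [ 0.006   0.0025 -1.    ] gap 0.0419 F [-0.5 -0.2 -1.1]
  tool shift [ 0.009  -0.1558  0.4345] turn x 0.01
```

View pics/w23.png

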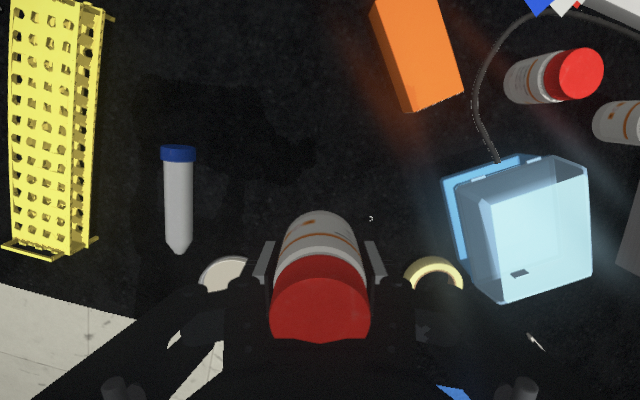

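>>> apply_moves(
  moves="0.2 0 -0.012 0.0334 0 0 0;0.2 0 -0.012 0.0334 0 0 0;0.2 0 -0.012 0.0334 0 0 0;0.2 0 -0.012 0.0334 0 0 0;0.2 0 -0.012 0.0334 0 0 0;0.2 0 -0.012 0.0334 0 0 0;0.2 0 -0.012 0.0334 0 0 0;0.2 0 -0.012 0.0334 0 0 0;0.2 0 -0.012 0.0334 0 0 0;0.2 0 -0.012 0.0334 0 0 0;0.2 0 -0.012 0.0334 0 0 0;0.2 0 -0.012 0.0334 0 0 0;0.2 0 -0.012 0.0334 0 0 0;0.2 0 0 0 0 0 0;0.2 0 0 0 0 0 0;0.2 0 0 0 0 0 0",
)

```text
time: 35.2
tool_pos: [0.4824, -0.1562, 0.1646]
tool_rot: [0.814, 1.418, -0.813]
ft_force: [0.5, 0.3, -1.2]
finger_gap: 0.0418
```

Run:
```python
from h import *
ex=np.array([.8643,.5030]);ey=np.array([-ex[1],ex[0]]);c0=np.array([.5868,-.0978])
delta((.4857,-.1567,.025),-59.8)
c=snap('wrist','w24.png'); g=c['color'].mean(2)
for u in (270,380): print(u,g[100:160,u].astype(int))
```

```text
t 35.2 pos [ 0.4824 -0.1562  0.1646] yaw -59.82 tilt [-0.0033  0.0025 -1.    ] gap 0.0418 F [ 0.5  0.3 -1.2]
  tool shift [0.1395 0.0029 0.0026] turn x -0.02
270 [203 203 202 202 202 202 203 203 203 203 205 202 202 204 207 219 219 220
 221 221 220 221 221 220 220 195 144 144 143 143 142 143 137 145 146 126
  92  40  36  36  31  32  34  32  37  31  30  32  32  32  30  31  30  27
  30  29  30  32  28  27]
380 [212 212 211 211 211 211 211 210 210 208 209 209 208 207 207 209 208 209
 209 209 210 208 209 210 210 210 211 211 213 213 212 213 204 198 204 180
 129  51  50  51  51  48  47  47  46  47  42  42  38  37  38  39  36  35
  38  36  36  37  32  35]
```

View pics/w24.png

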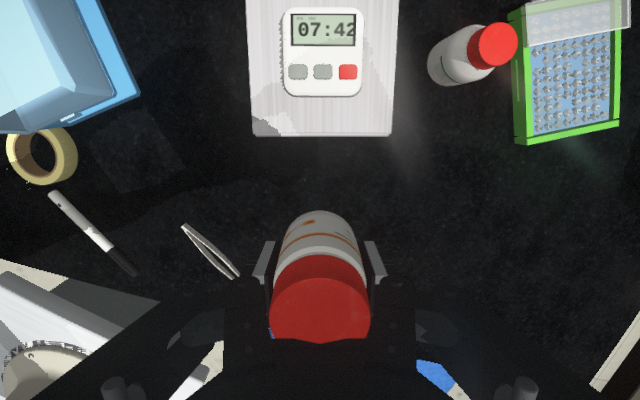

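Run:
```python
from h import *
c=snap('wrist'); p,R,y,o=pose(); print(p)
for uv in [(252.5,130),(391.5,130),(270,136.2),(322,136.2),(380,136.2)]:
    W=px2w(c,[uv],.050)[0]; print(uv,((W-p)@R).round(4))
```

```text
[ 0.48283334 -0.15576237  0.16528166]
(252.5, 130) [ 0.1154  0.0591 -0.0578]
(391.5, 130) [0.1151 0.0591 0.0619]
(270, 136.2) [ 0.1153  0.0538 -0.0429]
(322, 136.2) [0.1152 0.0537 0.0021]
(380, 136.2) [0.1151 0.0538 0.0522]
```

>>> apply_moves(
  moves="0.2 0.03 0.0022 0.002 0 0 0;0.2 0.04 0 0 0 0 0;0.2 0.035 0 0 0 0 0;0.2 0.02 0 0 0 0 0;0.2 0.009 0 0 0 0 0;0.2 0 0 0 0 0 0;0.2 0 0 0 0 0 0",
)

```text
time: 35.88
tool_pos: [0.487, -0.1575, 0.0331]
tool_rot: [0.812, 1.413, -0.812]
ft_force: [0.5, -0.1, 0.0]
finger_gap: 0.0422
```

>>> apply_moves(
  moves="0.2 0.004 0 0 0 0 0;0.2 0.003 0 0 0 0 0;0.2 0.001 0 0 0 0 0;0.2 0 0 0 0 0 0;0.2 0 0 0 0 0 0",
)

```text
time: 36.3
tool_pos: [0.4868, -0.1581, 0.0247]
tool_rot: [0.813, 1.413, -0.813]
ft_force: [-0.3, -0.4, -1.2]
finger_gap: 0.0416
```

>>> apply_moves(
  moves="0.2 0.0015 0 0 0 0 0;0.2 0 0 0 0 0 0;0.2 0 0 0 0 0 0",
)

```text
time: 36.55
tool_pos: [0.487, -0.1583, 0.0237]
tool_rot: [0.813, 1.413, -0.813]
ft_force: [-2.3, -0.5, 5.1]
finger_gap: 0.0422
```

>>> apply_moves(
  moves="0.7 0 0 0 0 0 0;0.7 0 0 0 0 0 0;0.7 0 0 0 0 0 0;0.7 -0.015 0 0 0 0 0;0.7 -0.03 0 0 0 0 0;0.7 -0.035 0 0 0 0 0;0.7 -0.035 0 0 0 0 0;0.7 -0.035 0 0 0 0 0;0.7 -0.01 -0.025 0 0 0 0;0.7 0 -0.03 0 0 0 0;0.7 0 -0.03 0 0 0 0;0.7 0 0 0 0 0 0;0.7 0 0 0 0 0 0",
)

```text
time: 37.63
tool_pos: [0.4123, -0.2012, 0.1828]
tool_rot: [0.815, 1.413, -0.815]
ft_force: [-0.4, 0.6, -0.1]
finger_gap: 0.0598
```

Run:
```python
from h import *
ex=np.array([.8643,.5030]);ey=np.array([-ex[1],ex[0]]);c0=np.array([.5868,-.0978])
c=snap('wrist','w25.png');delta((0,0,0))
h=cv2.cvtColor(c['color'],cv2.COLOR_RGB2HSV)
m=(((h[...,0]<8)|(h[...,0]>172))&(h[...,1]>150)&(h[...,2]>80)).astype('uint8')
for k in cv2.findContours(m,0,1)[0]:
  if cv2.contourArea(k)>200:
    for z in (.075,.088):
      W=px2w(c,k.reshape(-1,2),z)[:,:2]; b=cv2.minAreaRect((W*1000).astype('float32'));d=np.array(b[0])/1000-c0; print(z,cv2.minAreaRect(k)[0],b,d@ex,d@ey)
g=c['color'].mean(2)
for u in (270,375): print(g[40:110,u].astype(int))
c=snap('scene'); cv2.imwrite('pics/s25.png',cv2.resize(c['color'][150:260,340:520,::-1],(800,489),interpolation=cv2.INTER_CUBIC))
```

```text
t 37.68 pos [ 0.413  -0.2008  0.1828] yaw -59.87 tilt [ 5.e-04  1.e-04 -1.e+00] gap 0.0597 F [-0.   0.9 -0.6]
  tool shift [ 0.1826 -0.2565 -0.381 ] turn x None
0.075 (319.60003662109375, 99.20001220703125) ((484.8699951171875, -159.50396728515625), (37.95541000366211, 38.273651123046875), 3.54278826713562) -0.11913519876464844 -0.0020599464685058617
0.088 (319.60003662109375, 99.20001220703125) ((484.37933349609375, -159.77113342285156), (35.977386474609375, 36.279048919677734), 3.5426015853881836) -0.1196936621710205 -0.0020440553659057687
[46 64 79 85 82 43 42 42 40 40 38 41 42 41 41 37 39 37 42 43 48 43 41 39
 40 40 38 37 37 37 40 38 40 39 39 36 38 38 40 35 36 37 37 37 33 36 34 34
 30 35 35 39 37 33 31 31 32 31 29 33 37 33 31 33 30 32 33 34 34 29]
[93 92 91 91 93 92 66 49 50 46 48 47 45 47 45 47 45 47 49 48 48 50 48 45
 44 43 44 44 46 45 43 45 48 52 47 47 48 48 51 51 48 52 51 51 50 51 49 48
 50 49 50 49 51 52 49 45 47 45 46 46 48 46 47 44 41 40 43 43 44 43]
```

View pics/w25.png

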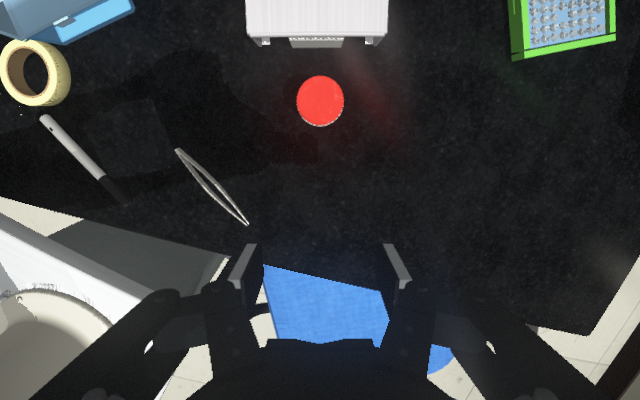

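View pics/s25.png

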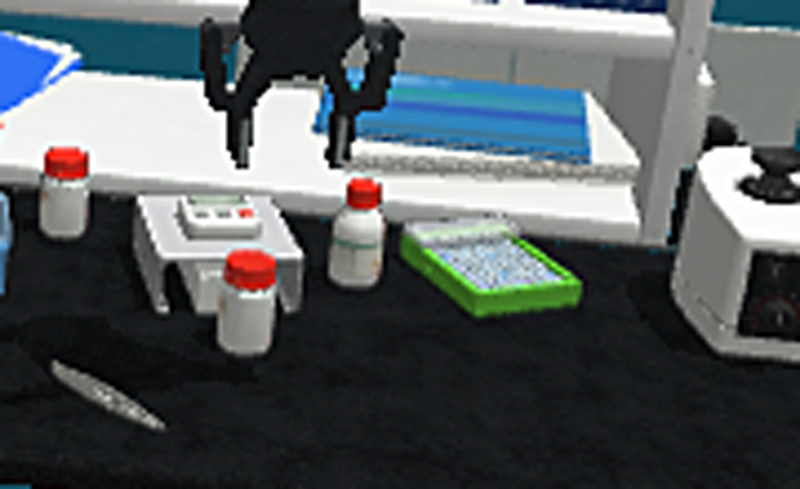

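Run:
```python
from h import *
ex=np.array([.8643,.5030]);ey=np.array([-ex[1],ex[0]]);c0=np.array([.5868,-.0978])
c=snap('wrist');g=c['color'].mean(2)
cv2.imwrite('pics/c26.png',cv2.resize(c['color'][20:70,235:400,::-1],(800,242),interpolation=cv2.INTER_NEAREST))
for u in (260,264,300,315,330,372): print(u,g[28:54,u].astype(int))
print(g[43,240:400].astype(int))
for n,uv,z in [('carton bot',(315,48),0),('carton top',(315,39.5),.036),('wall L',(260,46),0),('wall R',(375,46),0),('under',(315,37),.048)]:
    d=px2w(c,[uv],z)[0,:2]-c0; print(n,uv,(d@ex).round(4),(d@ey).round(4))
```

```text
260 [235 235 235 235 235 228 221 230 221 193 132  88  84  82  82  98 102 106
 102  92  49  37  35  38  37  40]
264 [231 231 231 230 232 223 221 230 220 189 140 140 145 145 174 235 235 227
  55  39  39  38  39  41  40  35]
300 [232 232 232 232 232 218 229 235 212 177 139 167 244 181 126 127 128 128
 128 129 116  76  44  44  46  45]
315 [237 237 237 237 237 221 232 236 209 175 145 208 236 159 128 128 128 126
 127 129 116  75  49  48  48  46]
330 [233 234 234 234 235 220 231 234 209 166 138 166 243 181 125 133 130 130
 129 129 116  79  53  52  50  49]
372 [232 230 232 232 232 222 225 234 215 177 127 136 141 142 157 158 157 132
  49  48  50  49  50  47  48  49]
[ 30  32  30  31  36  42  44  42  36  35  37  30  32  31  41  74  93  99
 103 103  98 102 165 178 235 237 229 169 193 224 148  39  42  38  40  41
  48  44  43  41  42  43  37  38  41  39  39  40  41  41  86 120 129 127
 126 127 129 128 120 127 127 130 125 128 128 127 130 128 129 129 128 128
 130 130 128 128 128 127 128 128 129 130 130 130 128 129 131 126 122 125
 133 132 130 133 134 131 134 133 135 132 128 124 126 101  73  74  73  72
  73  71  70  65  65  64  61  59  60  60  57  56  58  55  52  52  43 152
 233 238 157 156 160 160 158 123  92  92  90  93  98  97  78  60  61  60
  61  61  60  62  61  57  58  59  56  59  57  58  55  55  52  49]
carton bot (315, 48) -0.0641 0.003
carton top (315, 39.5) -0.0642 0.0024
wall L (260, 46) -0.0619 0.0589
wall R (375, 46) -0.062 -0.058
under (315, 37) -0.0649 0.0023
```

View pics/c26.png

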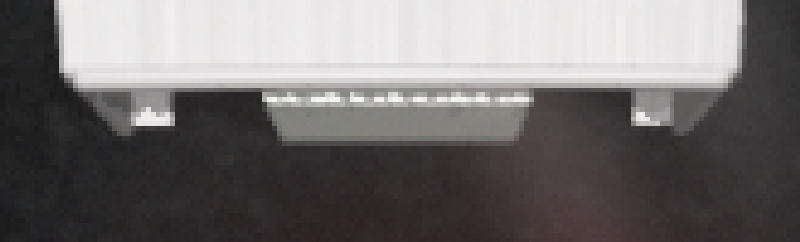

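```bash
python3 -c "
from workcell import bot,job_done
o=bot.get_obs();print(o['time'],o['ft_force'])
print(job_done())"
```

```text
37.7833 [ 0.14345573  0.21450426 -0.18823367]
the job is handed in; nothing more can be done
None
```

The job is handed in at about 38 s of the 125 s allowed. It was done in the order asked: carton, timer, narrow-capped bottle, wide-capped bottle. The gripper was clear of everything at the end. Highest force I read at the end of a move was about 7 N.

Last checks, from the wrist camera:

| Item | What the last view showed |
|---|---|
| Carton | Lengthwise under the riser, near end flush with the front edge to about 1–2 mm, and about 1 mm off centre between the walls |
| Timer | Flat on the riser's top, aligned with it; the pictures put it about 3 mm toward the front from the exact middle |
| Narrow-capped bottle | Upright, 122 mm to the right of the riser's centre and within about 1 mm of its middle line; midpoint is 119 mm between centres, 123–124 mm across the gap |
| Wide-capped bottle (the one nearest the base) | Upright, about 32 mm clear of the front edge, about 2 mm off the middle line |

- **Carton:** the first two pushes left it 1.5–5 mm proud, and a third brought it flush.
- **Disagreement between views:** separate views placed the riser up to about 3 mm apart along its depth, so the fine offsets above are only good to that.

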